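Pack the pipette service kit

TASK

Pack the service kit: raise the counting tray by its handle to tip all the caps into the clear box at its spout and lower the tray level again; then move that box with its caps into its pocket in the foam insert. Every tool lying about (pipette, pliers, scissors, vernier gauge; some may be missing) also goes into its own foam pocket, before or after; each pocket takes its thing one way round only, and each must be pressed fully home onto the pocket floor. Leave the roll of tape and the timer where they are.

Things in the scene. Friction and masses are not known exactly. Their poses are not given: they have to be found in the camera images.
- foam: fixed grey foam insert 312 x 234 x 20 mm with five pockets; origin at the centre of its underside (on the bench), x along its long side. Pockets: floor 10 mm above the bench, 10 mm deep, 2 mm clearance a side. Midway in each, two sprung lips bulge 3.5 mm from opposite walls: a thing laid in stays proud on them and must be pressed down (about 5 to 15 N; the light pipette needs hardly any) onto the floor.
- pocket_pipette (a point): on the floor of the pipette's pocket (the row at the foam's +y edge): where the pipette's origin must come, with the pipette's +y along the foam's +x (its +x along the foam's -y)
- pocket_pliers (a point): on the floor of the pliers' pocket: where the pliers' origin must come, pliers' x along the foam's x
- pocket_scissors (a point): on the floor of the scissors' pocket: where the scissors' origin must come, scissors' x along the foam's x
- pocket_caliper (a point): on the floor of the caliper's pocket: where the caliper's origin must come, caliper's x along the foam's x
- pocket_cap_box (a point): on the floor of the cap box's pocket: where the box's origin must come, box's x along the foam's x
- pipette: grey pipette lying on its side, 41 x 238 x 33 mm, about 95 g; origin on the underside at mid length; tip to -y, plunger to +y, finger hook to +x. Rounded body 32 mm high, 27 mm wide (x -20 to 8 mm) from y = 0 to 90 mm: grip it across x at about x = -6, y = 30 mm (centre of mass), fingertips 12 to 18 mm above the underside, clear of the foam. May be absent.
- pliers: stubby pliers, 140 x 52 x 20 mm, about 110 g; origin on the underside at mid length; flat jaws (16 mm wide, 14 mm high) to +x, two grey splayed handles (18 mm high) to -x; steel joint block 28 mm wide in y and 20 mm high from x = 2 to 32 mm: grip it there across y, fingertips at least 11.5 mm above the underside. May be absent.
- scissors: scissors, 140 x 60 x 20 mm, about 90 g; origin on the underside at mid length; closed blades (16 mm wide, 8 mm high) to +x, two finger loops (12 mm high) to -x; grey joint block 24 x 24 mm, 20 mm high, centred at x = -4 mm: grip it there across y, fingertips at least 11.5 mm above the underside. May be absent.
- caliper: vernier gauge, about 100 g: a beam 136 x 16 x 7 mm along x (x from -70 to 66 mm), two jaws near the +x end that reach to y = -42 mm, and a grey slider housing 43 x 26 mm, 20 mm high, with a dark display, centred at x = 26.5 mm, y = 0: grip it there across y, fingertips at least 11.5 mm above the underside. Origin on the beam's underside. May be absent.
- cap_box: clear open plastic box 80 (x) x 60 (y) x 45 mm, walls 3 mm, 60 g, with a white rib (6 mm out, 20 mm wide, 30 mm high) on its +x end, off centre towards +y; origin at the centre of its underside. It stands on the bench under the tray's spout, rib away from the spout. Grip it across y near the rim.
- cap0: white tube cap, 20 mm across and 13 mm high, 10 g; origin at the centre of its underside as it stands on the tray (it may lie any way up after falling). May be absent.
- cap1: white tube cap, 20 mm across and 13 mm high, 10 g; origin at the centre of its underside as it stands on the tray (it may lie any way up after falling). May be absent.
- cap2: white tube cap, 20 mm across and 13 mm high, 10 g; origin at the centre of its underside as it stands on the tray (it may lie any way up after falling). May be absent.
- cap3: white tube cap, 20 mm across and 13 mm high, 10 g; origin at the centre of its underside as it stands on the tray (it may lie any way up after falling). May be absent.
- cap4: white tube cap, 20 mm across and 13 mm high, 10 g; origin at the centre of its underside as it stands on the tray (it may lie any way up after falling). May be absent.
- tray (a joint): tip-up tray: 0 level (at rest on its stand), grows to 1.35 rad as its handle end is raised; the caps slide out of the open spout end into the box at about 0.5 to 0.9 rad. It falls back by its own weight (0.12 kg) if let go.
- tray_handle (a point): middle of the tray's handle, a level round bar 10 mm thick and 72 mm long parallel to the hinge, 40 mm clear of the tray's end wall; at rest 82 mm above the bench. It may turn in the grip.
- tray_hinge (a point): middle of the tray's hinge axis, 52 mm above the bench at the spout end. With the tray level the handle bar lies 152 mm farther out horizontally and 30 mm higher. The tray is 51 mm wide with walls 24 mm high, top edge 91 mm above the bench; its spout lip stands clear of the box.
- tape_roll: bystander: roll of tape, 62 x 19 mm, loose
- timer: bystander: white bench timer, 62 x 68 x 18 mm, loose

How it is judged:
On the way, in this order (a step that is already met when the one before it is completed fails the run):
1. the tray is tipped up (value of joint tray above 0.45 rad), for 0.1 s.
2. the box stands home in its foam pocket with all the caps in it (horizontal distance between cap_box and pocket_cap_box below 0.005 m and z of cap_box in the frame of pocket_cap_box below 0.003 m and angle between the x axis of cap_box and the x axis of foam, either way round below 0.08 rad and angle between cap_box's own z axis and vertical below 0.12 rad and linear speed of cap_box below 0.02 m/s and x of cap0 in the frame of cap_box between -0.04 and 0.04 m and y of cap0 in the frame of cap_box between -0.03 and 0.03 m and z of cap0 in the frame of cap_box between -0.003 and 0.042 m and x of cap1 in the frame of cap_box between -0.04 and 0.04 m and y of cap1 in the frame of cap_box between -0.03 and 0.03 m and z of cap1 in the frame of cap_box between -0.003 and 0.042 m and x of cap2 in the frame of cap_box between -0.04 and 0.04 m and y of cap2 in the frame of cap_box between -0.03 and 0.03 m and z of cap2 in the frame of cap_box between -0.003 and 0.042 m and x of cap3 in the frame of cap_box between -0.04 and 0.04 m and y of cap3 in the frame of cap_box between -0.03 and 0.03 m and z of cap3 in the frame of cap_box between -0.003 and 0.042 m and x of cap4 in the frame of cap_box between -0.04 and 0.04 m and y of cap4 in the frame of cap_box between -0.03 and 0.03 m and z of cap4 in the frame of cap_box between -0.003 and 0.042 m), for 0.3 s.
At the end, for the whole second after the job is handed in: Every tool present and the cap box lie fully home in their own foam pockets (origin within 5 mm sideways of its pocket point and less than 3 mm above the floor, turned within 0.08 rad, tilted less than 0.12 rad, at rest), all caps are inside the box, and the tray is level again (below 0.06 rad) (all of step 2 and horizontal distance between pipette and pocket_pipette below 0.005 m and z of pipette in the frame of pocket_pipette below 0.003 m and angle between the y axis of pipette and the x axis of foam, either way round below 0.08 rad and angle between each of pipette, pliers, scissors, caliper's own z axis and vertical below 0.12 rad and linear speed of each of pipette, pliers, scissors, caliper below 0.02 m/s and horizontal distance between pliers and pocket_pliers below 0.005 m and z of pliers in the frame of pocket_pliers below 0.003 m and angle between the x axis of each of pliers, scissors, caliper and the x axis of foam, either way round below 0.08 rad and horizontal distance between scissors and pocket_scissors below 0.005 m and z of scissors in the frame of pocket_scissors below 0.003 m and horizontal distance between caliper and pocket_caliper below 0.005 m and z of caliper in the frame of pocket_caliper below 0.003 m and value of joint tray below 0.06 rad); the robot touches nothing.
It fails at once if the tape or the timer is shoved more than 30 mm (distance of any of tape_roll, timer from where it was at the start of the episode above 0.03 m).
Of pipette, pliers, scissors, caliper only 3 to 4 are there at a start; the rules pass over those that are not, and their reading is None.
Of cap0, cap1, cap2, cap3, cap4 only 3 to 5 are there at a start; the rules pass over those that are not, and their reading is None.
At some moment in a run one of pliers, scissors, caliper may be knocked a few centimetres aside while the robot is not near it.
It also fails if it takes over 192 s, if anything falls off the work surface, if the arm or the gripper's body presses on something with over 40 N, if the wrist force passes 120 N, or if a joint passes its speed limit or range.

ROBOT

A 6-joint arm with a two-finger parallel gripper is mounted at the origin on a cart in front of the work surface, level with it; the furniture and walls round the work are solid. World frame = base frame: x ahead of the robot, y to its left, z up, the work surface at z = 0. Lengths are in m, angles in rad, forces in N, time in s.
With the tool pointing down it reaches from about 0.3 to 0.875 m from the base axis. Payload 6.4 kg.
Tool frame: the origin (TCP) lies between the finger pads; the fingertips stand ctrl.tip_extent ahead of it and the grasp point (between the pads) is the TCP (ctrl.tip_extent is the distance from the TCP to the fingertips, in m); z points along the fingers, y is the line along which they close (so a half turn about z gives the same grasp; the last joint's range is limited). The gripper opens to 85 mm and grips with 20 to 120 N. Pads are 22 mm wide; open, the fingers measure 114 mm over their backs; the gripper's body (76 mm by 85 mm) begins 54 mm behind the grasp point. The pads swing forward as they close: fully open they stand 13 mm farther back than shut.
Start: joints at [0.895, 0.181, 1.607, -0, 1.354, -0.206], TCP at [0.26, 0.513, 0.25] pointing down, gripper open.
Joint ranges: [-2.99, 2.99], [-0.89, 2.07], [0.3, 2.58], [-1.14, 4.28], [0, 2.63], [-3.12, 3.12]. Speed limits (rad/s): [2.57, 2.57, 3.01, 3.14, 3.14, 3.14].

INTERFACE

Orientations are given as a unit quaternion [w, x, y, z].
In Python, from bench import ctrl gives the robot as it stands.
- The arm moves only by the tool send_rows, never from a script. Its arguments are lists of equal length, an entry for each row: "dr": the turn, a rotation vector about the tool's x, y, z in units of 6 degrees (1.0 is 6 degrees), a list of three; "xyz": the shift along the tool's x, y, z in cm, a list of three; "jaw": the opening in per cent of the stroke, from 0 (shut) to 100 (fully open). In form: {"dr": [[wx, wy, wz], ...], "xyz": [[dx, dy, dz], ...], "jaw": [jaw, ...]}. A call has exactly 8 rows; each row is the pose to reach, as a shift and turn from the pose commanded when the call began, along the tool's axes at that moment; what a row does not reach only later rows make up. A row lasts 1/8 s, in which the tool goes at most 62.5 mm and 10.7 degrees, less where a joint would pass 70% of its speed; a pose out of reach is approached as far as the arm can. A call with a gripper value outside its range is refused whole. The fingers move at their own pace and stop on an object; the grip force is fixed at half the most. Time passes only in rows, so rows that repeat a pose let the fingers close, or fill a call up. It gives the time, the measured TCP pose, the force, the opening and the grip force at its end, in the units of the state.
- ctrl.get_obs(): the state, without advancing time (a new reading comes with each control period).
- ctrl.camera(name): name is "side" or "top" or "wrist"; returns the picture (400x640x3 uint8, red, green, blue); there is no depth.
- ctrl.calibration(name): a dict with "camera_matrix" (3x3 intrinsics, pixels), "D" ([k1, k2, p1, p2, k3] as OpenCV has them; the pictures are not rectified), "world_from_camera" (4x4, takes a point from camera to world coordinates). Camera axes: x right, y up, looking along -z (the intrinsics and any distortion apply to the point x, -y, -z); pixel columns grow to the right and rows downward; lengths in m; the calibration is good to about 2 mm. A picture is of the moment at which its call begins: read the wrist's pose just before it. calibration takes no time and is no camera call; for the wrist camera it gives the pose at the moment of the call.
- ctrl.hand_in(): hands the job in; it is judged then, once.
The state is a dict: "time_s": time; "q": joint angles; "dq": joint speeds; "joint_efforts": joint torques, N m; "eef_pos": TCP position; "eef_rot": TCP orientation; "wrist_force": force on the tool from outside, world axes, zero at the start; "torque": the same for the moment, N m; "opening": opening from 0.0 (shut) to 1.0 (fully open); "grasp_force": force on a finger pad.
Only numpy, scipy, OpenCV 4.12 (cv2) and the standard library are available. Lean on these libraries where they do the work, as an engineer would, in place of code of your own. Each camera call takes 0.05 s, during which the arm holds its last target. There are 200 camera calls.

## Working session

There is one attempt and no reset: what is moved stays moved. The work goes in short steps, Python scripts to look and compute and a tool call to move; the robot and the scene stay as the last step left them, time stands still between calls to the robot, and variables do not carry over. Pictures are saved under pics/ and viewed, at most 14 in all, crops included, and the job is handed in when it is done.

Besides the shell and the picture viewer there is one more tool, called after ">>>" as name(argument=value, ...) on one line, values as JSON. send_rows: Moves the arm, as the interface text tells. Its arguments: {"type":"object","properties":{"dr":{"type":"array","items":{"type":"array","items":{"type":"number"}}},"xyz":{"type":"array","items":{"type":"array","items":{"type":"number"}}},"jaw":{"type":"array","items":{"type":"number"}}},"required":["dr","xyz","jaw"]}

```bash
ls; mkdir -p pics
python3 - <<'E'
from bench import ctrl
import cv2,numpy as np
print(ctrl.get_obs(), ctrl.tip_extent)
for n in("top","side"):
    im=ctrl.camera(n); cv2.imwrite(f"pics/{n}0.png",im[:,:,::-1]); c=ctrl.calibration(n)
    print(n,np.round(c["camera_matrix"],1).tolist(),c["D"],np.round(c["world_from_camera"],3).tolist())
E
```

```text
pics
{'time_s': 0.0, 'q': array([ 8.94689422e-01,  1.81525202e-01,  1.60801026e+00,  9.57371174e-06,
        1.35377702e+00, -2.06315971e-01]), 'dq': array([-0.00040323, -0.00068882, -0.00075511,  0.00026135,  0.00014493,
        0.0001519 ]), 'joint_efforts': array([-1.34432357e-03, -4.44874012e+01, -3.51330793e+01, -4.18462560e-04,
        9.08444548e-03, -1.98010372e-05]), 'eef_pos': array([0.25996467, 0.51230268, 0.24939193]), 'eef_rot': array([-3.71439217e-04,  2.32742245e-01,  9.72538075e-01, -7.75567571e-04]), 'wrist_force': array([-0.07153395, -0.2126892 , -0.23037638]), 'torque': array([ 0.05059321, -0.01028611, -0.01039819]), 'grasp_force': 0.0, 'opening': 1.0026148169968259} 0.019
top [[392.6, 0.0, 323.9], [0.0, 392.6, 203.7], [0.0, 0.0, 1.0]] [-0.00650854  0.          0.          0.          0.        ] [[-0.018, 0.983, -0.181, 0.369], [-1.0, -0.02, -0.013, 0.022], [-0.017, 0.181, 0.983, 1.267], [0.0, 0.0, 0.0, 1.0]]
side [[478.0, 0.0, 318.2], [0.0, 478.0, 187.6], [0.0, 0.0, 1.0]] [-0.13855524  0.          0.          0.          0.        ] [[-1.0, -0.002, -0.02, 0.53], [-0.016, -0.504, 0.864, 1.18], [-0.012, 0.864, 0.504, 0.774], [0.0, 0.0, 0.0, 1.0]]
```

View pics/top0.png

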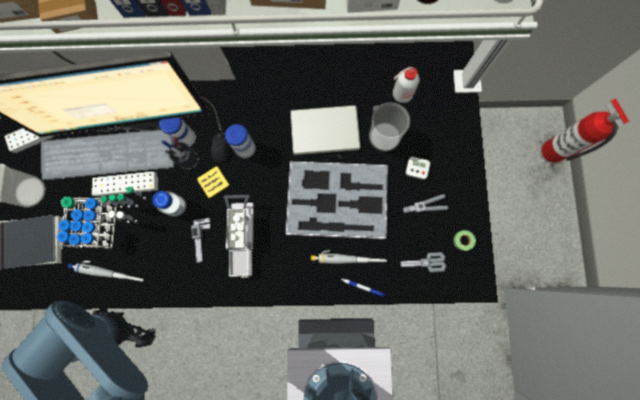

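View pics/side0.png

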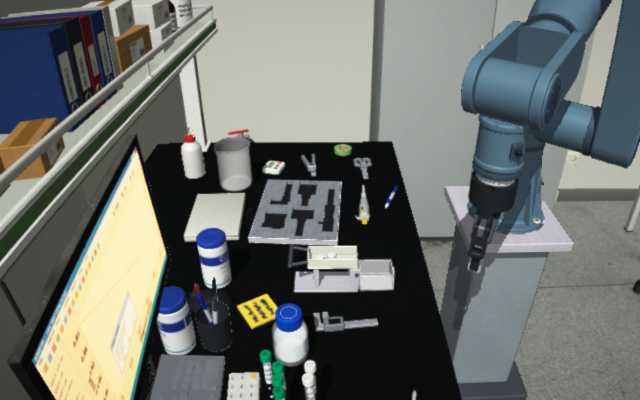

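The top view shows pliers (425,203), scissors (425,262), pipette (345,259), caliper (198,240), tray and box (240,235), and foam (337,200). Next I'll enlarge the work area.

```bash
cat > h.py <<'E'
from bench import ctrl
import cv2,numpy as np
from scipy.spatial.transform import Rotation as R
def grab(n,f=None):
    c=ctrl.calibration(n); im=ctrl.camera(n)[:,:,::-1].copy()
    if f: cv2.imwrite(f"pics/{f}.png",im)
    return im,c
def ray(c,uv,z):
    "pixels -> world xy at height z"
    p=cv2.undistortPoints(np.float64(uv).reshape(-1,1,2),np.array(c["camera_matrix"]),np.array(c["D"])).reshape(-1,2)
    T=np.array(c["world_from_camera"]); d=np.c_[p[:,0],-p[:,1],-np.ones(len(p))]@T[:3,:3].T
    return (T[:3,3]+d*((z-T[2,3])/d[:,2])[:,None])[:,:2]
def proj(c,P):
    T=np.array(c["world_from_camera"]); q=(np.float64(P).reshape(-1,3)-T[:3,3])@T[:3,:3]; q[:,1:]*=-1
    return cv2.projectPoints(q,np.zeros(3),np.zeros(3),np.array(c["camera_matrix"]),np.array(c["D"]))[0].reshape(-1,2)
def go(pos,yaw=None,rot=None):
    "print the send_rows dr/xyz from the measured pose to pos with tool down, closing axis (tool y) at world angle yaw"
    o=ctrl.get_obs(); w=o["eef_rot"]; A=R.from_quat([w[1],w[2],w[3],w[0]])
    best=None
    if yaw is None: B=[A]
    else:
        B=[R.from_matrix(np.c_[-np.array([np.cos(a+np.pi/2),np.sin(a+np.pi/2),0])*-1,[np.cos(a),np.sin(a),0],[0,0,-1]]) for a in(yaw,yaw+np.pi)]
        for b in B: assert abs(np.linalg.det(b.as_matrix())-1)<1e-6
    for b in B:
        v=(A.inv()*b).as_rotvec(degrees=True)/6
        print("dr",np.round(v,2).tolist(),"xyz cm",np.round(A.inv().apply(np.array(pos)-o["eef_pos"])*100,2).tolist())
    print("pos",np.round(o["eef_pos"],4),"q",np.round(o["q"],2),"t",round(o["time_s"],2))
E
python3 - <<'E'
import cv2
im=cv2.imread("pics/top0.png")
cv2.imwrite("pics/c1.png",cv2.resize(im[150:290,180:460],None,fx=2.85,fy=2.85,interpolation=cv2.INTER_CUBIC))
E
```

```text
(no output)
```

View pics/c1.png

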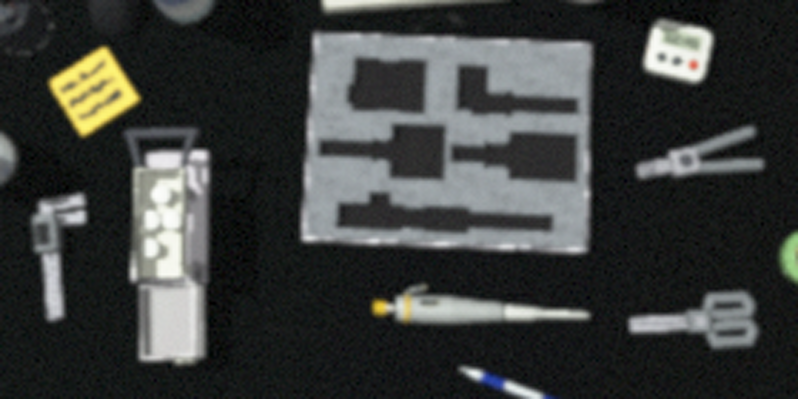

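The enlarged view shows the foam's +x pointing image-left (world +y) and its +y pointing towards the robot. Pockets: box upper left, caliper upper right, scissors middle left, pliers middle right, pipette at the bottom. I'll compute rough positions.

Run:
```python
from h import *
c=ctrl.calibration("top")
P={"foam":(.02,[(314,33),(592,42),(588,252),(303,240)]),"pipette":(.016,[(428,308),(380,307),(590,315)]),"caliper":(.02,[(46,232),(55,318),(42,205)]),
"pliers":(.02,[(687,160),(640,170),(760,145)]),"scissors":(.02,[(697,320),(630,324),(735,319)]),"box":(.045,[(140,285),(205,285),(205,358),(142,360)]),
"handle":(.082,[(129,132),(199,131)]),"tray":(.091,[(136,168),(185,168),(183,278),(135,275)]),"tape":(.01,[(810,257)]),"timer":(.018,[(678,51)])}
for k,(z,p) in P.items(): print(k,np.round(ray(c,[(180+(a+.5)/2.85-.5,150+(b+.5)/2.85-.5) for a,b in p],z),3).tolist())
o=ctrl.get_obs(); w=o["eef_rot"];A=R.from_quat([w[1],w[2],w[3],w[0]]).as_matrix()
T=np.array(ctrl.calibration("wrist")["world_from_camera"]);print(ctrl.calibration("wrist")["camera_matrix"],ctrl.calibration("wrist")["D"]);print(np.round(A.T@T[:3,:3],3),np.round(A.T@(T[:3,3]-o["eef_pos"]),3))
go([.38,-.02,.4],0);go([.38,-.02,.4],np.pi/2)
```

```text
foam [[0.743, 0.148], [0.725, -0.172], [0.483, -0.156], [0.503, 0.161]]
pipette [[0.425, 0.023], [0.427, 0.076], [0.414, -0.156]]
caliper [[0.517, 0.451], [0.421, 0.437], [0.548, 0.457]]
pliers [[0.585, -0.272], [0.575, -0.219], [0.6, -0.356]]
scissors [[0.406, -0.272], [0.403, -0.199], [0.407, -0.314]]
box [[0.454, 0.337], [0.453, 0.266], [0.375, 0.264], [0.374, 0.333]]
handle [[0.617, 0.344], [0.617, 0.267]]
tray [[0.576, 0.332], [0.575, 0.28], [0.458, 0.28], [0.462, 0.33]]
tape [[0.474, -0.405]]
timer [[0.713, -0.271]]
[[275.51517109   0.         320.65956319]
 [  0.         275.51517109 199.89808362]
 [  0.           0.           1.        ]] [-0.01170677  0.          0.          0.          0.        ]
[[ 0.     0.959  0.283]
 [ 1.    -0.    -0.   ]
 [-0.     0.283 -0.959]] [ 0.072 -0.001 -0.123]
dr [-0.02, 0.01, 10.51] xyz cm [-34.8, -42.06, -15.0]
dr [-0.01, -0.02, -19.49] xyz cm [-34.8, -42.06, -15.0]
pos [0.26   0.5123 0.2495] q [ 0.89  0.18  1.61  0.    1.35 -0.21] t 0.1
dr [-0.01, -0.01, -4.49] xyz cm [-34.8, -42.06, -15.0]
dr [-0.01, 0.02, 25.51] xyz cm [-34.8, -42.06, -15.0]
pos [0.26   0.5123 0.2495] q [ 0.89  0.18  1.61  0.    1.35 -0.21] t 0.1
```

Run:
```python
from h import *
c=ctrl.calibration("side")
print("bottle base",ray(c,[(199,278),(231,282),(215,285)],0),"blue top .13",ray(c,[(213,235)],.13),ray(ctrl.calibration("top"),[(237,133)],.13))
print("handle ends side",ray(c,[(290,246),(307,266)],.082), "box side", ray(c,[(358,262),(394,262),(395,290)],.045))
go([.617,.305,.2],0)
```

```text
bottle base [[0.84681522 0.2935471 ]
 [0.76453517 0.30658758]
 [0.80176099 0.3181874 ]] blue top .13 [[0.79484732 0.29197746]] [[0.80331404 0.29903283]]
handle ends side [[0.61966363 0.26919019]
 [0.57643979 0.34327907]] box side [[0.45726199 0.28366478]
 [0.37089292 0.28423742]
 [0.38007742 0.38254848]]
dr [-0.02, 0.01, 10.51] xyz cm [-41.22, -2.32, 4.94]
dr [-0.01, -0.02, -19.49] xyz cm [-41.22, -2.32, 4.94]
pos [0.26   0.5123 0.2495] q [ 0.89  0.18  1.61  0.    1.35 -0.21] t 0.1
```

>>> send_rows(dr=[[0,0,1.3],[0,0,2.6],[0,0,4],[0,0,5.3],[0,0,6.6],[0,0,8],[0,0,9.3],[0,0,10.5]], xyz=[[-2,0,-1],[-4,0,-2],[-6,0,-3],[-8,0,-4],[-8,0,-5],[-8,0,-5],[-8,0,-5],[-8,0,-5]], jaw=[60,45,45,45,45,45,45,45])

```text
time_s: 1.1
eef_pos: [0.3315, 0.4763, 0.2997]
eef_rot: [-0.0, 0.708, 0.706, -0.001]
wrist_force: [-0.0, -0.3, -0.3]
opening: 0.447
grasp_force: 0.0
```

Run:
```python
from h import *
go([.617,.305,.2],0); print(ctrl.get_obs()["opening"])
```

```text
dr [-0.01, 0.01, -0.03] xyz cm [-17.04, 28.61, 9.96]
dr [0.01, 0.01, 29.97] xyz cm [-17.04, 28.61, 9.96]
pos [0.3315 0.4763 0.2997] q [0.76 0.16 1.54 0.   1.45 0.76] t 1.1
0.447043690659394
```

>>> send_rows(dr=[[0,0,0],[0,0,0],[0,0,0],[0,0,0],[0,0,0],[0,0,0],[0,0,0],[0,0,0]], xyz=[[-3,5,0],[-6,10,0],[-9,15,1],[-12,20,4],[-15,25,7],[-17,28.6,10],[-17,28.6,10],[-17,28.6,10]], jaw=[45,45,45,45,45,45,45,45])

```text
time_s: 2.1
eef_pos: [0.6175, 0.3069, 0.1998]
eef_rot: [-0.0, 0.707, 0.707, -0.0]
wrist_force: [-0.1, 0.3, 0.2]
opening: 0.451
grasp_force: 0.0
```

Run:
```python
from h import *
go([.617,.305,.2],0)
im,c=grab("wrist","w1")
```

```text
dr [-0.01, 0.0, 0.01] xyz cm [-0.19, -0.05, -0.02]
dr [-0.0, -0.02, -29.99] xyz cm [-0.19, -0.05, -0.02]
pos [0.6175 0.3069 0.1998] q [0.29 0.47 1.33 0.   1.34 0.29] t 2.1
```

View pics/w1.png

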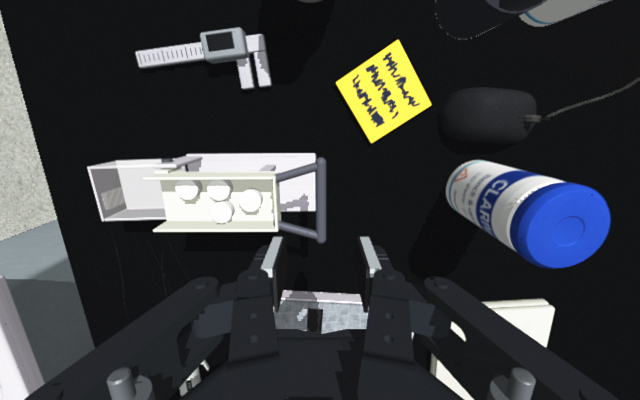

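The wrist view shows the tray with 4 caps, the handle bar from (321,160) to (321,240), the box at (125,190), and the caliper at (210,45).

Run:
```python
from h import *
c=ctrl.calibration("wrist")
print(ray(c,[(321,160),(321,240)],.082)); print("tray top",ray(c,[(278,178),(278,230),(158,180),(155,229)],.091)); print("box",ray(c,[(90,165),(101,222),(200,158)],.045))
```

```text
[[0.61776918 0.34402556]
 [0.61797469 0.26737083]]
tray top [[0.58068011 0.32970293]
 [0.57867613 0.28135661]
 [0.47631605 0.32777415]
 [0.46598358 0.28198042]]
box [[0.38057745 0.33338581]
 [0.37805081 0.27088106]
 [0.4951357  0.34056146]]
```

>>> send_rows(dr=[[0,0,0],[0,0,0],[0,0,0],[0,0,0],[0,0,0],[0,0,0],[0,0,0],[0,0,0]], xyz=[[0,0,3],[0,0,6],[0,0,9],[0,0,11],[0,0,11.2],[0,0,11.2],[0,0,11.2],[0,0,11.2]], jaw=[45,45,45,45,45,0,0,0])

```text
time_s: 3.15
eef_pos: [0.6173, 0.3075, 0.0901]
eef_rot: [-0.0, 0.706, 0.708, -0.0]
wrist_force: [-6.9, 0.1, 4.8]
opening: 0.084
grasp_force: 58.6
```

>>> send_rows(dr=[[0,0,0],[0,0,0],[0,0,0],[0,0,0],[0,0,0],[0,0,0],[0,0,0],[0,0,0]], xyz=[[0,0,0],[0,0,0],[0,-0.3,-1.2],[0,-0.6,-2.1],[0,-0.9,-3.0],[0,-1.4,-4.0],[0,-1.9,-4.9],[0,-2.4,-5.7]], jaw=[0,0,0,0,0,0,0,0])

```text
time_s: 4.15
eef_pos: [0.5947, 0.3072, 0.1469]
eef_rot: [0.001, 0.707, 0.708, 0.001]
wrist_force: [3.7, 4.5, -0.9]
opening: 0.082
grasp_force: 58.5
```

>>> send_rows(dr=[[0,0,0],[0,0,0],[0,0,0],[0,0,0],[0,0,0],[0,0,0],[0,0,0],[0,0,0]], xyz=[[0,-0.7,-0.8],[0,-1.3,-1.6],[0,-2.0,-2.4],[0,-2.9,-3.1],[0,-3.8,-3.9],[0,-4.7,-4.5],[0,-5.7,-5.1],[0,-5.7,-5.1]], jaw=[0,0,0,0,0,0,0,0])

```text
time_s: 5.15
eef_pos: [0.5391, 0.3069, 0.1999]
eef_rot: [0.002, 0.707, 0.708, 0.003]
wrist_force: [6.1, 2.1, 5.4]
opening: 0.086
grasp_force: 59.5
```

Run:
```python
from h import *
im,c=grab("top");im2,c2=grab("side")
a=cv2.resize(im[180:290,180:290],(400,400),interpolation=cv2.INTER_CUBIC);b=cv2.resize(im2[220:320,280:410],(400,400),interpolation=cv2.INTER_CUBIC)
cv2.imwrite("pics/t2.png",np.hstack([a,b])); go([.537,.307,.195])
```

```text
dr [0.0, 0.0, 0.0] xyz cm [0.01, -0.26, 0.47]
pos [0.5395 0.3069 0.1997] q [ 0.33  0.32  1.54 -0.    1.27  0.33] t 5.25
```

View pics/t2.png

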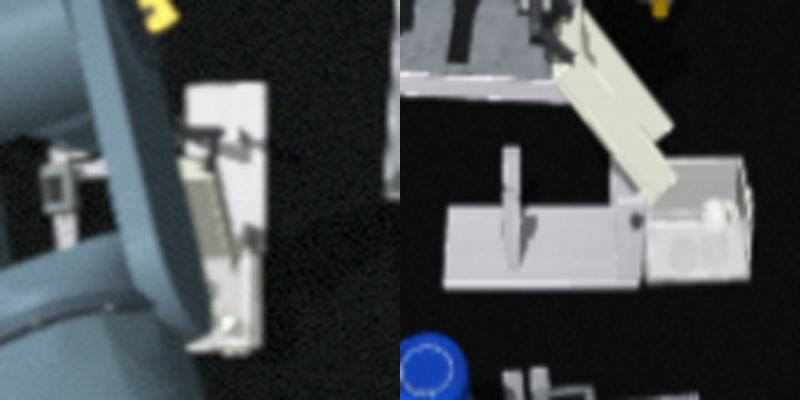

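The tray is at about 0.9 rad, with caps visible in the box (right half, about (690,240)). I'll tip it slightly further, then lower it.

>>> send_rows(dr=[[0,0,0],[0,0,0],[0,0,0],[0,0,0],[0,0,0],[0,0,0],[0,0,0],[0,0,0]], xyz=[[0,-1.0,-0.5],[0,-2.0,-0.9],[0,-2.0,-0.9],[0,-1.0,-0.5],[0,0,0],[0,1.0,0.6],[0,1.9,1.2],[0,2.8,2.0]], jaw=[0,0,0,0,0,0,0,0])

```text
time_s: 6.25
eef_pos: [0.5676, 0.307, 0.1796]
eef_rot: [0.002, 0.707, 0.707, 0.003]
wrist_force: [4.0, 2.0, 8.9]
opening: 0.087
grasp_force: 60.8
```

>>> send_rows(dr=[[0,0,0],[0,0,0],[0,0,0],[0,0,0],[0,0,0],[0,0,0],[0,0,0],[0,0,0]], xyz=[[0,1.0,0.7],[0,1.9,1.7],[0,2.9,3.1],[0,3.7,4.5],[0,4.4,5.9],[0,4.7,6.8],[0,5.1,8.0],[0,5.3,8.8]], jaw=[0,0,0,0,0,0,0,0])

```text
time_s: 7.25
eef_pos: [0.6176, 0.3071, 0.0891]
eef_rot: [-0.001, 0.706, 0.708, -0.001]
wrist_force: [-20.5, -3.2, 48.2]
opening: 0.087
grasp_force: 70.7
```

>>> send_rows(dr=[[0,0,0],[0,0,0],[0,0,0],[0,0,0],[0,0,0],[0,0,0],[0,0,0],[0,0,0]], xyz=[[0,0,0],[0,0,0],[0,0,0],[0,0,-1],[0,0,-4],[0,0,-7],[0,0,-10],[0,0,-12]], jaw=[0,30,45,45,45,45,45,45])

```text
time_s: 8.25
eef_pos: [0.6184, 0.3069, 0.2104]
eef_rot: [0.0, 0.707, 0.708, 0.001]
wrist_force: [0.8, -0.4, 0.1]
opening: 0.451
grasp_force: 0.0
```

Run:
```python
from h import *
im,c=grab("wrist","w2"); go([.41,.305,.25],np.pi/2)
```

```text
dr [0.05, 0.03, -14.99] xyz cm [-0.19, -20.92, -3.8]
dr [0.03, -0.05, 15.01] xyz cm [-0.19, -20.92, -3.8]
pos [0.6194 0.3073 0.2131] q [ 0.29  0.46  1.32 -0.    1.35  0.29] t 8.3
```

View pics/w2.png

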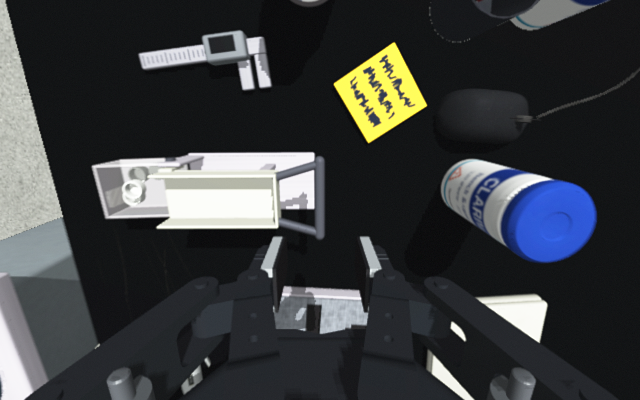

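The tray is level and empty, and the caps are in the box near (133,190). Next I'll look at the foam from close above.

>>> send_rows(dr=[[0,0,0],[0,0,0],[0,0,0],[0,0,0],[0,0,0],[0,0,0],[0,0,0],[0,0,0]], xyz=[[-5,0,-5],[-10,0,-8],[-16,0,-10],[-22,0,-10.7],[-28,0,-10.7],[-33,0,-10.7],[-36,0,-10.7],[-36,0,-10.7]], jaw=[70,90,100,100,100,100,100,100])

```text
time_s: 9.3
eef_pos: [0.618, -0.0555, 0.3142]
eef_rot: [-0.001, 0.708, 0.706, -0.001]
wrist_force: [0.1, -0.0, -0.5]
opening: 0.998
grasp_force: 0.0
```

Run:
```python
from h import *
im,c=grab("wrist","f1"); go([.53,-.0,.32],-np.pi/2); np.savez("f1.npz",im=im,T=c["world_from_camera"])
```

```text
dr [-0.02, 0.01, 14.99] xyz cm [5.38, -8.81, -0.55]
dr [-0.01, -0.02, -15.01] xyz cm [5.38, -8.81, -0.55]
pos [ 0.618  -0.0539  0.3144] q [-0.28  0.24  1.41  0.    1.5  -0.28] t 9.35
```

View pics/f1.png

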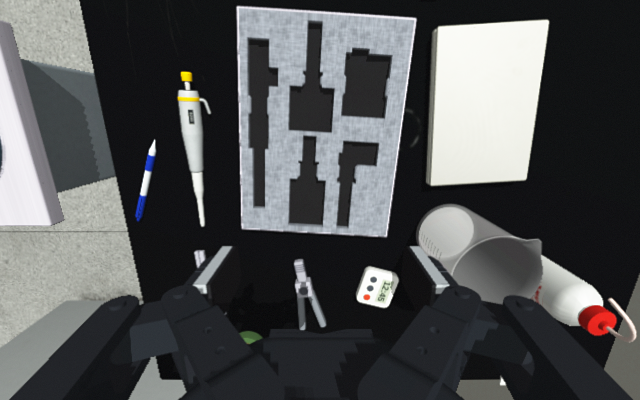

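The foam fills the upper middle of the view: pipette pocket at left (258,120), scissors (313,75), box (367,82), pliers (308,180), caliper (352,185). A second view turned 90° will cancel camera bias.

>>> send_rows(dr=[[0,0,-1.7],[0,0,-3.4],[0,0,-5.1],[0,0,-6.8],[0,0,-8.5],[0,0,-10.2],[0,0,-11.9],[0,0,-13.5]], xyz=[[1,1,0],[2,2,0],[3,3,0],[4,4,0],[5.4,5,0],[5.4,5,0],[5.4,5,0],[5.4,5,0]], jaw=[100,100,100,100,100,100,100,100])

```text
time_s: 10.35
eef_pos: [0.6681, 0.0031, 0.3147]
eef_rot: [-0.001, 0.074, 0.997, 0.0]
wrist_force: [-0.1, -0.1, -0.2]
opening: 1.0
grasp_force: 0.0
```

>>> send_rows(dr=[[0,0,-1.5],[0,0,-1.5],[0,0,-1.5],[0,0,-1.5],[0,0,-1.5],[0,0,-1.5],[0,0,-1.5],[0,0,-1.5]], xyz=[[0,0,0],[0,0,0],[0,0,0],[0,0,0],[0,0,0],[0,0,0],[0,0,0],[0,0,0]], jaw=[100,100,100,100,100,100,100,100])

```text
time_s: 11.35
eef_pos: [0.6683, 0.0009, 0.3153]
eef_rot: [0.0, -0.001, 1.0, 0.0]
wrist_force: [0.0, 0.8, 0.2]
opening: 0.998
grasp_force: 0.0
```

```bash
cat > foam.py <<'E'
from h import *
def pockets(im,c,z=.02,seed=(.614,-.004)):
    "contours of dark pockets in the foam, in world xy at z, and the foam rectangle"
    px=cv2.cvtColor(im,cv2.COLOR_BGR2GRAY); out=[]
    poly=np.int32(proj(c,[(.738+.0,.142,.02),(.723,-.166,.02),(.488,-.150,.02),(.508,.155,.02)]))
    m=np.zeros_like(px);cv2.fillPoly(m,[poly],255)
    up=cv2.resize(px,None,fx=4,fy=4,interpolation=cv2.INTER_CUBIC);m=cv2.erode(cv2.resize(m,None,fx=4,fy=4,interpolation=0),np.ones((9,9)))
    t,_=cv2.threshold(up[m>0].reshape(-1,1),0,255,cv2.THRESH_OTSU)
    d=((up<t)&(m>0)).astype(np.uint8)*255
    for k in cv2.findContours(d,cv2.RETR_EXTERNAL,cv2.CHAIN_APPROX_NONE)[0]:
        if cv2.contourArea(k)<4000: continue
        out.append(ray(c,(k.reshape(-1,2)+.5)/4-.5,z))
    return out,t
if __name__=="__main__":
    im,c=grab("wrist","f2"); np.savez("f2.npz",im=im,T=c["world_from_camera"])
    for f in("f1","f2"):
        d=np.load(f+".npz"); cc=dict(c,world_from_camera=d["T"]); ps,t=pockets(d["im"],cc); print(f,t)
        for p in ps:
            a=np.deg2rad(86.6); M=np.array([[np.cos(a),np.sin(a)],[-np.sin(a),np.cos(a)]]); q=(p-[.614,-.004])@M.T
            print(np.round(np.r_[q.min(0),q.max(0)],4), np.round(p.mean(0),4))
E
python3 foam.py
```

```text
f1 110.0
[-0.1463 -0.0908 -0.0087 -0.0319] [ 0.6645 -0.0731]
[-0.1464 -0.0151 -0.0045  0.041 ] [ 0.5965 -0.082 ]
[ 0.0264 -0.0951  0.1161 -0.0312] [0.681  0.0633]
[-0.1203  0.0611  0.1204  0.1035] [0.5279 0.0126]
[ 0.0017 -0.0192  0.1453  0.0447] [0.6054 0.0645]
f2 111.0
[ 0.0258 -0.0947  0.1157 -0.0313] [0.6803 0.0611]
[-0.1476 -0.0904 -0.009  -0.032 ] [ 0.6636 -0.0765]
[ 0.0011 -0.0191  0.145   0.0446] [0.6047 0.0606]
[-0.1474 -0.0148 -0.005   0.041 ] [ 0.5959 -0.0851]
[-0.1213  0.0608  0.1201  0.1035] [0.5272 0.005 ]
```

>>> send_rows(dr=[[0,0,0],[0,0,0],[0,0,0],[0,0,0],[0,0,0],[0,0,0],[0,0,0],[0,0,0]], xyz=[[4,4.5,0],[8,9,1],[12,14,3],[16,18.5,5],[20,23,7],[23,27,9],[25.8,30.4,11.5],[25.8,30.4,11.5]], jaw=[100,100,100,100,100,100,100,100])

```text
time_s: 12.4
eef_pos: [0.4065, 0.306, 0.1983]
eef_rot: [-0.002, -0.003, 1.0, -0.001]
wrist_force: [0.4, 0.1, -0.0]
opening: 1.002
grasp_force: 0.0
```

Run:
```python
from foam import *
c=ctrl.calibration("wrist");P=[]
for f in("f1","f2"):
    d=np.load(f+".npz"); P.append(pockets(d["im"],dict(c,world_from_camera=d["T"]))[0])
from scipy.optimize import minimize_scalar
def area(a,S):
    M=np.array([[np.cos(a),np.sin(a)],[-np.sin(a),np.cos(a)]]);return sum(np.ptp(np.percentile(q@M.T,[1,99],axis=0),axis=0).prod() for q in S)
for S in P: print(np.rad2deg(minimize_scalar(area,bounds=(1.45,1.57),args=(S,),method="bounded").x))
grab("wrist","b1"); go([.41,.305,.06],np.pi/2)
```

```text
86.51101886177568
86.4912993938786
dr [-0.01, -0.01, 0.04] xyz cm [-0.16, -0.01, 13.96]
dr [0.02, -0.01, -29.96] xyz cm [-0.16, -0.01, 13.96]
pos [0.4086 0.3052 0.1996] q [ 0.41  0.09  1.82 -0.    1.24 -1.17] t 12.45
```

View pics/b1.png

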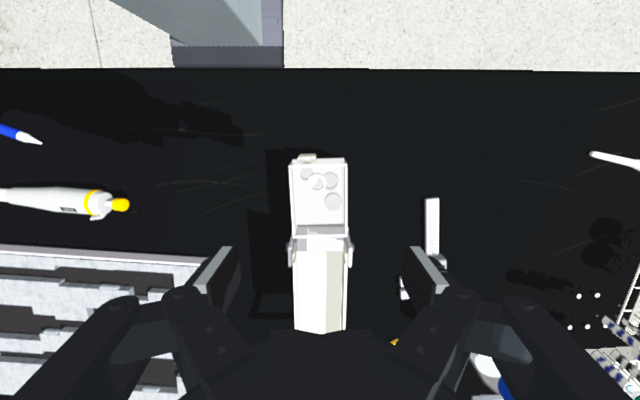

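The box rim runs from (290,158) to (347,158) along its near end. The caps are inside at (318,183), the rib is at (307,157), and the tray's hinge bracket is at rows 225–265.

Run:
```python
from h import *
im=cv2.imread("pics/b1.png"); c=ctrl.calibration("wrist")
print(ray(c,[(289.5,163),(346.5,158),(289,225),(348,225),(318,158)],.045))
cv2.imwrite("pics/b1c.png",cv2.resize(im[145:275,270:370],None,fx=4.5,fy=4.5,interpolation=cv2.INTER_CUBIC))
```

```text
[[0.37964945 0.2727627 ]
 [0.37432256 0.33034885]
 [0.44692347 0.27039369]
 [0.44660937 0.33421364]
 [0.37446282 0.3016266 ]]
```

View pics/b1c.png

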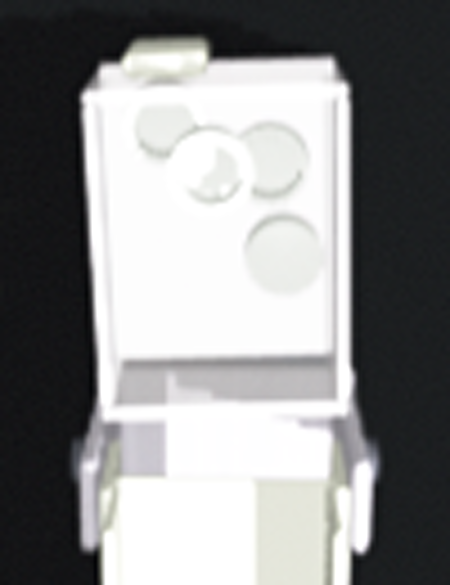

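Run:
```python
from h import *
c=ctrl.calibration("wrist")
p=ray(c,[(288.4,164.5),(347.8,164.5),(292.2,235.7),(348.4,235.7)],.045);print(p,p.mean(0), np.degrees(np.arctan2(*(p[:2]-p[2:]).mean(0)[::-1])))
print("bracket z.055",ray(c,[(270+85/4.5,145+440/4.5),(270+370/4.5,145+440/4.5)],.055))
```

```text
[[0.3811814  0.27160512]
 [0.38089689 0.33187035]
 [0.4594538  0.2735465 ]
 [0.45915006 0.33506358]] [0.42017054 0.30302139] -178.12116106448914
bracket z.055 [[0.46322621 0.27092628]
 [0.46289241 0.33829674]]
```

>>> send_rows(dr=[[0,0,-0.3],[0,0,-0.3],[0,0,-0.3],[0,0,-0.3],[0,0,-0.3],[0,0,-0.3],[0,0,-0.3],[0,0,-0.3]], xyz=[[0,-0.2,4],[0,-0.2,8],[0,-0.2,12],[0,-0.2,15],[0,-0.2,16.5],[0,-0.2,16.5],[0,-0.2,16.5],[0,-0.2,16.5]], jaw=[100,100,100,100,100,90,80,70])

```text
time_s: 13.45
eef_pos: [0.4111, 0.3031, 0.0368]
eef_rot: [0.001, -0.016, 1.0, 0.001]
wrist_force: [0.5, -0.1, 2.5]
opening: 0.701
grasp_force: 6.3
```

>>> send_rows(dr=[[0,0,0],[0,0,0],[0,0,0],[0,0,0],[0,0,0],[0,0,0],[0,0,0],[0,0,0]], xyz=[[0,0,0],[0,0,0],[0,0,0],[0.2,0,-0.5],[0.5,0,-2],[0.5,0,-4],[0.5,0,-7],[0.5,0,-10]], jaw=[50,40,40,40,40,40,40,40])

```text
time_s: 14.45
eef_pos: [0.4045, 0.3025, 0.1371]
eef_rot: [0.0, -0.017, 1.0, 0.0]
wrist_force: [0.5, -0.1, -1.3]
opening: 0.689
grasp_force: 64.5
```

Run:
```python
from h import *
grab("wrist","b2"); im=cv2.imread("pics/b2.png")
a=np.deg2rad(86.5); O=np.array([.614,-.004]);a6=np.deg2rad(86.6)
F=lambda x,y:O+[x*np.cos(a6)-y*np.sin(a6),x*np.sin(a6)+y*np.cos(a6)]
for n,x,y in[("pip",0,.082),("pliers",-.0758,.013),("sciss",.0733,.0128),("cal",-.076,-.0468),("box",.068,-.0631)]: print(n,np.round(F(x,y),4))
b=F(.068,-.0631); print(go([*b,.15],a-np.pi/2))
cv2.imwrite("pics/b2c.png",im[130:400,150:500])
```

```text
pip [0.5321 0.0009]
pliers [ 0.5965 -0.0789]
sciss [0.6056 0.0699]
cal [ 0.6562 -0.0826]
box [0.681  0.0601]
dr [0.07, 0.03, 15.9] xyz cm [-26.59, -25.25, -0.78]
dr [-0.02, 0.07, -14.1] xyz cm [-26.59, -25.25, -0.78]
pos [0.4069 0.3037 0.1412] q [ 0.41  0.16  1.87  0.    1.1  -1.2 ] t 14.5
None
```

View pics/b2c.png

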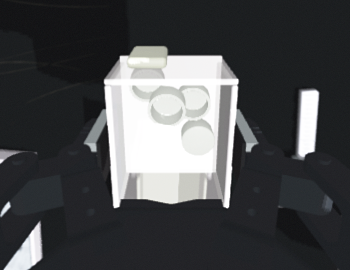

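Run:
```python
from h import *
c=ctrl.calibration("wrist");o=ctrl.get_obs()["eef_pos"]
for dz in(.006,.0085): print(ray(c,[(255,211),(389,211),(322,336)],o[2]+dz)-o[:2],o)
```

```text
[[-0.03131532 -0.03125107]
 [-0.03328795  0.02892834]
 [ 0.03681033  0.00124601]] [0.40690935 0.30367028 0.14120484]
[[-0.03220144 -0.03065727]
 [-0.03413192  0.02823609]
 [ 0.03446835  0.00114534]] [0.40690935 0.30367028 0.14120484]
```

>>> send_rows(dr=[[0,0,0],[0,0,1],[0,0,2.5],[0,0,4],[0,0,5.5],[0,0,7],[0,0,8.5],[0,0,10]], xyz=[[0,0,-2],[0,-2,-4],[-1,-5,-4],[-4,-8,-4],[-8,-11,-4],[-12,-14,-4],[-16,-17,-4],[-20,-20,-4]], jaw=[40,40,40,40,40,40,40,40])

```text
time_s: 15.5
eef_pos: [0.6123, 0.1082, 0.1758]
eef_rot: [0.0, 0.488, 0.873, 0.0]
wrist_force: [0.8, 0.6, -0.9]
opening: 0.69
grasp_force: 64.6
```

Run:
```python
from h import *
go([.6815,.0686,.14],np.deg2rad(-3.5))
```

```text
dr [0.0, -0.0, 5.85] xyz cm [-7.0, 3.81, 3.58]
dr [0.0, 0.0, -24.15] xyz cm [-7.0, 3.81, 3.58]
pos [0.6123 0.1082 0.1758] q [-0.02  0.35  1.55  0.    1.24 -0.57] t 15.5
```

>>> send_rows(dr=[[0,0,1.5],[0,0,3],[0,0,4.5],[0,0,5.85],[0,0,5.85],[0,0,5.85],[0,0,5.85],[0,0,5.85]], xyz=[[-2,1,1],[-4,2,2],[-6,3.2,3],[-7,3.8,3.6],[-7,3.8,5],[-7,3.8,5.6],[-7,3.8,5.6],[-7,3.8,5.6]], jaw=[40,40,40,40,40,40,40,40])

```text
time_s: 16.5
eef_pos: [0.6806, 0.0701, 0.1198]
eef_rot: [0.0, 0.726, 0.687, 0.0]
wrist_force: [-1.5, -0.6, -1.0]
opening: 0.689
grasp_force: 64.7
```

Run:
```python
from h import *
go([.6815,.0686,.08],np.deg2rad(-3.5))
im,c=grab("wrist","b3"); o=ctrl.get_obs()["eef_pos"]
# predicted box outline on image (rim) and pocket corners
import math
a=math.radians(86.5);f=np.array([math.cos(a),math.sin(a)]);g=np.array([-f[1],f[0]])
bx=np.array([.681,.0601]);pk=[(*(bx+x*f+y*g),.02) for x,y in((-.042,-.032),(.048,-.032),(.048,.032),(-.042,.032))]
for p in proj(c,pk): cv2.circle(im,tuple(np.int32(p*1)),2,(0,0,255),-1)
cv2.imwrite("pics/b3c.png",cv2.resize(im[60:360,130:510],None,fx=2,fy=2))
```

```text
dr [0.01, -0.0, 0.06] xyz cm [-0.15, 0.1, 3.98]
dr [0.0, 0.01, -29.94] xyz cm [-0.15, 0.1, 3.98]
pos [0.6806 0.0701 0.1198] q [-0.07  0.54  1.4   0.    1.19 -0.02] t 16.5
```

View pics/b3c.png

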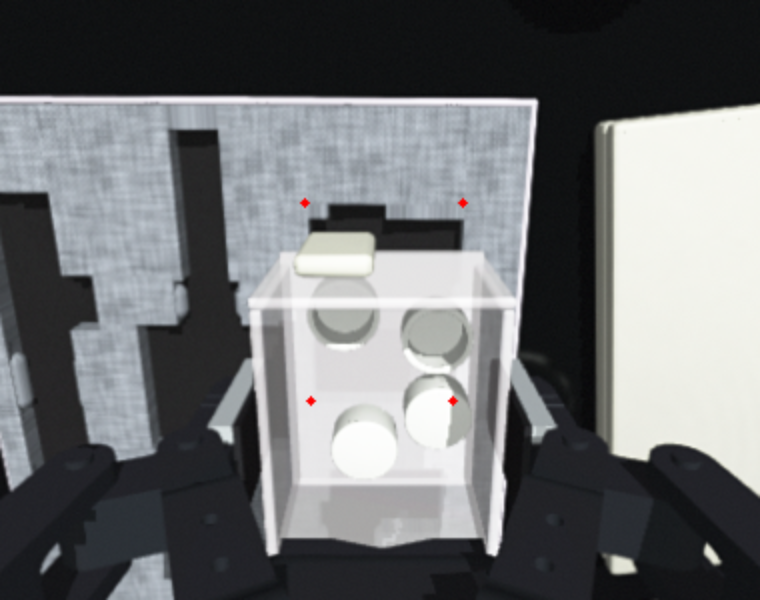

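The view shows 4 caps in the held box, with the pocket visible beyond and below it; its edges match the measured corners. I'll lower to just above the foam and compare edges.

>>> send_rows(dr=[[0,0,0],[0,0,0],[0,0,0],[0,0,0],[0,0,0],[0,0,0],[0,0,0],[0,0,0]], xyz=[[-0.1,0.1,1.5],[-0.3,0.1,3],[-0.3,0.1,4.5],[-0.3,0.1,5.5],[-0.3,0.1,5.8],[-0.3,0.1,5.8],[-0.3,0.1,5.8],[-0.3,0.1,5.8]], jaw=[40,40,40,40,40,40,40,40])

```text
time_s: 17.55
eef_pos: [0.6819, 0.0667, 0.062]
eef_rot: [0.0, 0.727, 0.687, 0.0]
wrist_force: [-0.3, -0.6, -1.2]
opening: 0.695
grasp_force: 64.7
```

Run:
```python
from h import *
go([.6814,.0666,.045],np.deg2rad(-3.5))
im,c=grab("wrist","b4")
import math
a=math.radians(86.5);f=np.array([math.cos(a),math.sin(a)]);g=np.array([-f[1],f[0]])
bx=np.array([.681,.0601]);pk=[(*(bx+x*f+y*g),.02) for x,y in((-.042,-.032),(.042,-.032),(.042,.032),(-.042,.032))]
for p in proj(c,pk): cv2.circle(im,tuple(np.int32(np.round(p))),1,(0,0,255),-1)
cv2.imwrite("pics/b4c.png",cv2.resize(im[120:350,200:440],None,fx=2.6,fy=2.6,interpolation=cv2.INTER_CUBIC))
```

```text
dr [0.01, 0.0, 0.05] xyz cm [-0.01, -0.05, 1.7]
dr [-0.0, 0.02, -29.95] xyz cm [-0.01, -0.05, 1.7]
pos [0.6819 0.0667 0.062 ] q [-0.08  0.62  1.42 -0.    1.1  -0.02] t 17.55
```

View pics/b4c.png

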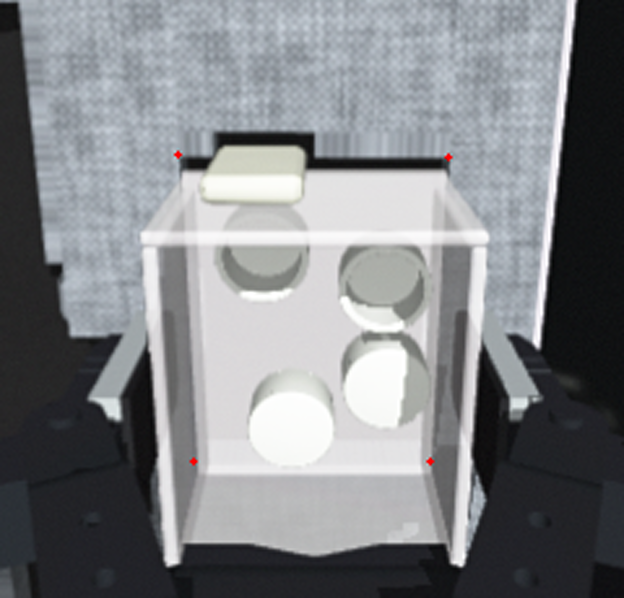

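The box is centred over its pocket, with about a 2 mm gap at the +x end (rows 157 and 170). I'll press it in.

>>> send_rows(dr=[[0,0,0],[0,0,0],[0,0,0],[0,0,0],[0,0,0],[0,0,0],[0,0,0],[0,0,0]], xyz=[[0,0,0.4],[0,0,0.8],[0,0,1.1],[0,0,1.3],[0,0,1.5],[0,0,1.65],[0,0,1.8],[0,0,1.8]], jaw=[40,40,40,40,40,40,40,40])

```text
time_s: 18.6
eef_pos: [0.6817, 0.0667, 0.0471]
eef_rot: [0.0, 0.727, 0.687, -0.0]
wrist_force: [-11.7, -0.6, 25.0]
opening: 0.689
grasp_force: 68.0
```

>>> send_rows(dr=[[0,0,0],[0,0,0],[0,0,0],[0,0,0],[0,0,0],[0,0,0],[0,0,0],[0,0,0]], xyz=[[0,0,0.3],[0,0,0.3],[0,0,-0.3],[0,0,-0.3],[0,0,-2],[0,0,-5],[0,0,-8],[0,0,-11]], jaw=[40,40,90,90,90,90,90,90])

```text
time_s: 19.6
eef_pos: [0.6814, 0.0667, 0.1545]
eef_rot: [-0.0, 0.727, 0.687, -0.0]
wrist_force: [0.5, 0.7, 1.1]
opening: 0.897
grasp_force: 0.0
```

Run:
```python
from h import *
im,c=grab("wrist","b5"); o=ctrl.get_obs();print(o["eef_pos"],o["wrist_force"])
import math
a=math.radians(86.5);f=np.array([math.cos(a),math.sin(a)]);g=np.array([-f[1],f[0]])
bx=np.array([.681,.0601])
for z,col in((.055,(0,0,255)),(.06,(0,255,0))):
  for p in proj(c,[(*(bx+x*f+y*g),z) for x,y in((-.04,-.03),(.04,-.03),(.04,.03),(-.04,.03))]): cv2.circle(im,tuple(np.int32(np.round(p))),1,col,-1)
cv2.imwrite("pics/b5c.png",cv2.resize(im[80:280,200:440],None,fx=3,fy=3,interpolation=cv2.INTER_CUBIC))
```

```text
[0.68391172 0.06663353 0.15975282] [ 1.9289969  -0.28009744  2.65599183]
```

View pics/b5c.png

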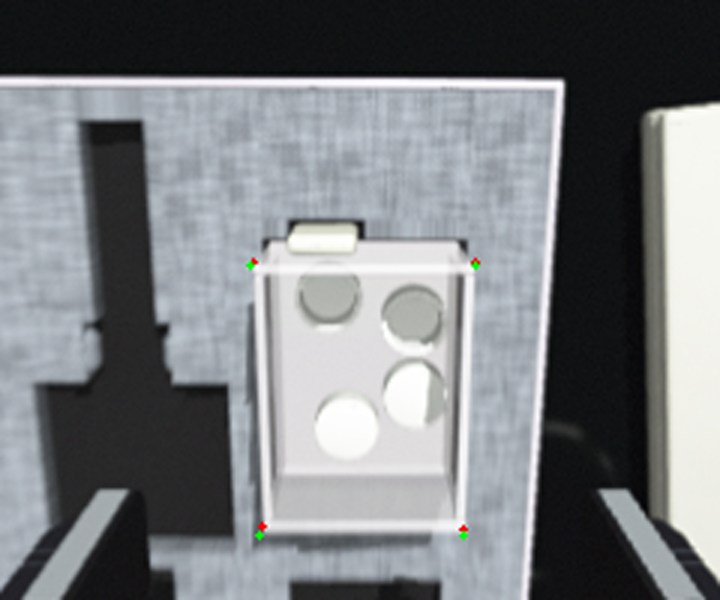

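The box is home: its rim corners match the z = 0.055 prediction, and all 4 caps are inside. Next is the pipette, measured by masks.

>>> send_rows(dr=[[0,0,0],[0,0,0],[0,0,0],[0,0,0],[0,0,0],[0,0,0],[0,0,0],[0,0,0]], xyz=[[-2,-4,-3],[-4,-8,-6],[-6,-12,-9],[-9,-16,-9],[-12,-20,-9],[-14,-25,-9],[-14,-25.5,-9],[-14,-25.5,-9]], jaw=[70,70,70,70,70,70,70,70])

```text
time_s: 20.65
eef_pos: [0.4195, -0.0589, 0.244]
eef_rot: [0.001, 0.727, 0.687, 0.001]
wrist_force: [0.9, 0.1, 1.0]
opening: 0.698
grasp_force: 0.0
```

```bash
cat > obj.py <<'E'
from h import *
def blob(im,c,z,lo,hi,thr=None,zmask=0,minarea=30):
    "largest bright blob within world box lo..hi (xy at z): world points of its pixels at z, and contour"
    up=cv2.resize(im,None,fx=4,fy=4,interpolation=cv2.INTER_CUBIC); g=up.max(2)
    m=np.zeros_like(g);k=proj(c,[(lo[0],lo[1],z),(hi[0],lo[1],z),(hi[0],hi[1],z),(lo[0],hi[1],z)])
    cv2.fillPoly(m,[np.int32((k+.5)*4-.5)],255)
    t=thr or cv2.threshold(g[m>0].reshape(-1,1),0,255,cv2.THRESH_OTSU)[0]
    b=((g>t)&(m>0)).astype(np.uint8)
    n,l,s,_=cv2.connectedComponentsWithStats(b); i=1+np.argmax(s[1:,4])
    v,u=np.nonzero(l==i); W=ray(c,np.c_[u+.5,v+.5]/4-.5,z)
    return W,up[v,u],t
def frame(W):
    "principal axis angle (rad, in 0..pi) and extents"
    c0,_,_=cv2.minAreaRect(np.float32(W)),0,0
    r=cv2.boxPoints(c0[0] if isinstance(c0[0],tuple) and len(c0[0])==3 else c0); return r
E
python3 - <<'E'
from obj import *
im,c=grab("wrist","p1"); o=ctrl.get_obs();print(np.round(o["eef_pos"],4))
W,col,t=blob(im,c,.016,(.36,-.19),(.465,.11)); print(t,len(W))
a=np.deg2rad(87)
for it in range(3):
    f=np.array([np.cos(a),np.sin(a)]);g=np.array([f[1],-f[0]]) # f: pipette y, g: pipette x
    s=W@f;w=W@g; S=np.linspace(s.min()+.015,s.max()-.015,24)
    mid=[((w[abs(s-k)<.003].min()+w[abs(s-k)<.003].max())/2) for k in S]; wd=[np.ptp(w[abs(s-k)<.003]) for k in S]
    sel=(S-s.min()<.21); a-= np.polyfit(S[:12],np.array(mid)[:12],1)[0]
    print(np.rad2deg(a),np.round([s.min(),s.max()],4))
for k,mm,ww in zip(S,mid,wd): print(np.round([k-s.min(),mm,ww],4),np.round(k*f+mm*g,4))
E
```

```text
[ 0.4199 -0.0588  0.2439]
119.0 43827
86.81264926020341 [-0.1311  0.1036]
86.81582757393278 [-0.1298  0.105 ]
86.81577602995195 [-0.1298  0.1049]
[0.015  0.4246 0.0072] [ 0.4176 -0.1382]
[0.0239 0.4246 0.0072] [ 0.4181 -0.1293]
[0.0328 0.4248 0.0075] [ 0.4187 -0.1204]
[0.0417 0.4246 0.0078] [ 0.419  -0.1115]
[0.0506 0.4247 0.01  ] [ 0.4197 -0.1026]
[0.0595 0.4247 0.0133] [ 0.4202 -0.0938]
[0.0684 0.4247 0.0139] [ 0.4207 -0.0849]
[0.0773 0.4246 0.0148] [ 0.421 -0.076]
[0.0862 0.4246 0.0147] [ 0.4215 -0.0671]
[0.0951 0.4246 0.0185] [ 0.422  -0.0582]
[0.104  0.4247 0.0193] [ 0.4226 -0.0493]
[0.1129 0.4247 0.0211] [ 0.4231 -0.0404]
[0.1218 0.4245 0.0225] [ 0.4235 -0.0315]
[0.1307 0.4247 0.0239] [ 0.4241 -0.0227]
[0.1396 0.4247 0.0257] [ 0.4246 -0.0138]
[0.1485 0.4247 0.0279] [ 0.4251 -0.0049]
[0.1574 0.4247 0.0278] [0.4256 0.004 ]
[0.1663 0.4247 0.0276] [0.426  0.0129]
[0.1752 0.4296 0.0379] [0.4315 0.0215]
[0.1841 0.4301 0.0387] [0.4325 0.0304]
[0.193  0.4287 0.0374] [0.4316 0.0393]
[0.2019 0.4255 0.0322] [0.4289 0.0484]
[0.2108 0.4244 0.0248] [0.4282 0.0573]
[0.2197 0.4243 0.0128] [0.4287 0.0662]
```

>>> send_rows(dr=[[0,0,0],[0,0,0],[0,0,0],[0,0,0],[0,0,0],[0,0,0],[0,0,0],[0,0,0]], xyz=[[2.5,0.2,3],[5.3,0.2,7],[5.3,0.2,11],[5.3,0.2,15],[5.3,0.2,18.5],[5.3,0.2,20.5],[5.3,0.2,21],[5.3,0.2,21]], jaw=[70,70,70,70,70,70,60,50])

```text
time_s: 21.7
eef_pos: [0.4246, -0.0057, 0.0333]
eef_rot: [-0.0, 0.726, 0.687, -0.0]
wrist_force: [0.3, 0.4, -0.1]
opening: 0.5
grasp_force: 0.0
```

>>> send_rows(dr=[[0,0,0],[0,0,0],[0,0,0],[0,0,0],[0,0,0],[0,0,0],[0,0,0],[0,0,0]], xyz=[[0,0,0],[0,0,0],[0,0,0],[0,0,0],[0,0,-1],[0,0,-3],[0,0,-5],[0,0,-6]], jaw=[30,10,10,10,10,10,10,10])

```text
time_s: 22.7
eef_pos: [0.4244, -0.0062, 0.0946]
eef_rot: [0.001, 0.727, 0.687, 0.0]
wrist_force: [-0.3, -0.5, -1.4]
opening: 0.279
grasp_force: 58.6
```

Run:
```python
from foam import *
c=ctrl.calibration("wrist"); a=np.deg2rad(86.5); f=np.array([np.cos(a),np.sin(a)]);g=np.array([f[1],-f[0]])
for n in("f1","f2"):
    d=np.load(n+".npz"); S=pockets(d["im"],dict(c,world_from_camera=d["T"]))[0]
    p=min(S,key=lambda q:q[:,0].mean()); s=p@f;w=p@g
    print(n,np.round([s.min(),s.max()],4),[(round(k-s.min(),3),*np.round([w[abs(s-k)<.003].min(),w[abs(s-k)<.003].max()],4)) for k in np.linspace(s.min()+.01,s.max()-.01,16)])
W=np.array
o=ctrl.get_obs();print(np.round(o["eef_pos"],4),o["opening"])
```

```text
f1 [-0.087   0.1537] [(np.float64(0.01), np.float64(0.516), np.float64(0.5339)), (np.float64(0.025), np.float64(0.5158), np.float64(0.5339)), (np.float64(0.039), np.float64(0.5159), np.float64(0.5338)), (np.float64(0.054), np.float64(0.5157), np.float64(0.5338)), (np.float64(0.069), np.float64(0.5158), np.float64(0.5338)), (np.float64(0.084), np.float64(0.516), np.float64(0.5337)), (np.float64(0.098), np.float64(0.5098), np.float64(0.5389)), (np.float64(0.113), np.float64(0.5096), np.float64(0.5392)), (np.float64(0.128), np.float64(0.5102), np.float64(0.5391)), (np.float64(0.142), np.float64(0.51), np.float64(0.5391)), (np.float64(0.157), np.float64(0.5138), np.float64(0.5368)), (np.float64(0.172), np.float64(0.51), np.float64(0.5392)), (np.float64(0.187), np.float64(0.5099), np.float64(0.5518)), (np.float64(0.201), np.float64(0.5097), np.float64(0.5519)), (np.float64(0.216), np.float64(0.5099), np.float64(0.5389)), (np.float64(0.231), np.float64(0.5101), np.float64(0.5388))]
f2 [-0.0879  0.1534] [(np.float64(0.01), np.float64(0.5154), np.float64(0.5343)), (np.float64(0.025), np.floa
[... 229 characters left out ...]
.084), np.float64(0.5157), np.float64(0.5339)), (np.float64(0.099), np.float64(0.5097), np.float64(0.5392)), (np.float64(0.113), np.float64(0.5099), np.float64(0.5393)), (np.float64(0.128), np.float64(0.5101), np.float64(0.5393)), (np.float64(0.143), np.float64(0.5098), np.float64(0.539)), (np.float64(0.158), np.float64(0.5132), np.float64(0.5369)), (np.float64(0.172), np.float64(0.5096), np.float64(0.5393)), (np.float64(0.187), np.float64(0.5098), np.float64(0.5521)), (np.float64(0.202), np.float64(0.5095), np.float64(0.552)), (np.float64(0.217), np.float64(0.5096), np.float64(0.5394)), (np.float64(0.231), np.float64(0.5098), np.float64(0.5392))]
[ 0.4244 -0.0062  0.0946] 0.2788439664090442
```

>>> send_rows(dr=[[0,0,0],[0,0,0],[0,0,0],[0,0,0],[0,0,0],[0,0,0],[0,0,0],[0,0,0]], xyz=[[1,2,0],[2,4,0],[3,6.5,0],[4.4,9,0],[4.4,10.1,0],[4.4,10.1,1.5],[4.4,10.1,3],[4.4,10.1,3]], jaw=[10,10,10,10,10,10,10,10])

```text
time_s: 23.7
eef_pos: [0.5247, 0.0323, 0.061]
eef_rot: [-0.002, 0.727, 0.687, -0.002]
wrist_force: [0.1, 0.6, -1.3]
opening: 0.283
grasp_force: 58.6
```

Run:
```python
from obj import *
go([.5276,.0313,.0433],np.deg2rad(-3.5))
im,c=grab("wrist","p2")
# plunger/yellow band & body in hand: axis check ahead of the hand vs pocket
W,col,t=blob(im,c,.016+.03,(.45,.03),(.60,.2),thr=150)
a=np.deg2rad(86.5); f=np.array([np.cos(a),np.sin(a)]);g=np.array([f[1],-f[0]])
s=W@f;w=W@g
y=(im[...,2].astype(int)>150)&(im[...,0]<90)&(im[...,1]>100); v,u=np.nonzero(y)
Y=ray(c,np.c_[u,v],.043); print(len(u),"yellow max s",(Y@f).max(),"w of plunger",[(Y@g)[(Y@f)>(Y@f).max()-.01].min(),(Y@g)[(Y@f)>(Y@f).max()-.01].max()])
```

```text
dr [-0.05, -0.0, 0.04] xyz cm [-0.09, 0.31, 1.76]
dr [0.01, -0.08, -29.96] xyz cm [-0.09, 0.31, 1.76]
pos [0.5247 0.0323 0.061 ] q [-0.16  0.33  1.85 -0.    0.96 -0.11] t 23.7
1379 yellow max s 0.15016068875571223 w of plunger [np.float64(0.5145932319249643), np.float64(0.5286439356017207)]
```

>>> send_rows(dr=[[0,0,0],[0,0,0],[0,0,0],[0,0,0],[0,0,0],[0,0,0],[0,0,0],[0,0,0]], xyz=[[0,0,0],[0,0,0],[0,0,0],[0,0,0],[0,0,0],[0,0,0],[0,0,0],[0,0,0]], jaw=[10,10,10,10,10,10,10,10])

```text
time_s: 24.75
eef_pos: [0.5272, 0.0323, 0.0633]
eef_rot: [0.0, 0.727, 0.687, -0.0]
wrist_force: [0.5, -0.3, -0.9]
opening: 0.279
grasp_force: 58.6
```

>>> send_rows(dr=[[0,0,0],[0,0,0],[0,0,0],[0,0,0],[0,0,0],[0,0,0],[0,0,0],[0,0,0]], xyz=[[-0.1,0.05,0.5],[-0.1,0.05,0.9],[-0.1,0.05,1.2],[-0.1,0.05,1.5],[-0.1,0.05,1.8],[-0.1,0.05,2.0],[-0.1,0.05,2.2],[-0.1,0.05,2.2]], jaw=[10,10,10,10,10,10,10,10])

```text
time_s: 25.75
eef_pos: [0.5278, 0.0314, 0.0442]
eef_rot: [-0.0, 0.726, 0.687, -0.0]
wrist_force: [-12.4, 1.7, 29.0]
opening: 0.279
grasp_force: 63.4
```

>>> send_rows(dr=[[0,0,0],[0,0,0],[0,0,0],[0,0,0],[0,0,0],[0,0,0],[0,0,0],[0,0,0]], xyz=[[0,0,0],[0,0,-0.2],[0,0,-0.2],[0,0,-2],[0,0,-5],[0,0,-9],[0,0,-14],[0,0,-19]], jaw=[50,60,60,60,60,60,60,60])

```text
time_s: 26.75
eef_pos: [0.5275, 0.0313, 0.234]
eef_rot: [0.0, 0.727, 0.687, 0.0]
wrist_force: [1.8, -0.3, 0.3]
opening: 0.603
grasp_force: 0.0
```

>>> send_rows(dr=[[0,0,0],[0,0,0],[0,0,0],[0,0,0],[0,0,0],[0,0,0],[0,0,0],[0,0,0]], xyz=[[-5,0,-2],[-10,0,-4],[-16,0,-5],[-22,0,-5.5],[-28,-0.5,-5.5],[-33,-0.8,-5.5],[-33,-0.8,-5.5],[-33,-0.8,-5.5]], jaw=[60,60,60,60,60,60,60,60])

```text
time_s: 27.75
eef_pos: [0.5011, -0.2974, 0.2868]
eef_rot: [-0.0, 0.727, 0.687, 0.0]
wrist_force: [-0.3, 0.5, -1.3]
opening: 0.597
grasp_force: 0.0
```

```bash
cat > tool.py <<'E'
from obj import *
import sys
def prof(name,lo,hi,a0,thr,z=.015,v="wrist",n=24):
    im,c=grab(v,name); o=ctrl.get_obs();print(np.round(o["eef_pos"],4))
    W,col,t=blob(im,c,z,lo,hi,thr=thr); print("thr",t,"n",len(W))
    f=np.array([np.cos(a0),np.sin(a0)]);g=np.array([-f[1],f[0]]) # f thing x, g thing y
    s=W@f;w=W@g; print("s",np.round([s.min(),s.max()],4),"w",np.round([w.min(),w.max()],4))
    for k in np.linspace(s.min()+.003,s.max()-.003,n):
        q=w[abs(s-k)<.002]; print(round(k-s.min(),4),np.round([q.min(),q.max(),(q.min()+q.max())/2],4))
    return W
if __name__=="__main__":
    print("pliers");prof("t1",(.52,-.38),(.65,-.195),np.deg2rad(100),None)
    print("scissors");prof("t2",(.34,-.37),(.46,-.175),np.deg2rad(92),None,z=.012)
E
python3 tool.py
```

```text
pliers
[ 0.5013 -0.2968  0.2868]
thr 128.0 n 24341
s [-0.4567 -0.317 ] w [-0.5557 -0.5055]
0.003 [-0.5555 -0.5057 -0.5306]
0.0088 [-0.5555 -0.5058 -0.5306]
0.0146 [-0.5544 -0.5068 -0.5306]
0.0204 [-0.5536 -0.5075 -0.5305]
0.0263 [-0.5528 -0.5084 -0.5306]
0.0321 [-0.5519 -0.5092 -0.5306]
0.0379 [-0.5509 -0.5099 -0.5304]
0.0437 [-0.5499 -0.5107 -0.5303]
0.0495 [-0.5491 -0.5116 -0.5303]
0.0553 [-0.5483 -0.5123 -0.5303]
0.0611 [-0.5475 -0.5134 -0.5304]
0.067 [-0.5466 -0.514  -0.5303]
0.0728 [-0.5456 -0.5151 -0.5304]
0.0786 [-0.5452 -0.5161 -0.5306]
0.0844 [-0.5449 -0.5157 -0.5303]
0.0902 [-0.545  -0.5156 -0.5303]
0.096 [-0.5451 -0.5156 -0.5304]
0.1018 [-0.5439 -0.5157 -0.5298]
0.1076 [-0.5375 -0.521  -0.5293]
0.1135 [-0.5378 -0.5211 -0.5294]
0.1193 [-0.5376 -0.5209 -0.5293]
0.1251 [-0.5375 -0.5213 -0.5294]
0.1309 [-0.5374 -0.5214 -0.5294]
0.1367 [-0.5376 -0.5212 -0.5294]
scissors
[ 0.5014 -0.2965  0.2868]
thr 129.0 n 31854
s [-0.3557 -0.2174] w [-0.429  -0.3694]
0.003 [-0.4224 -0.3755 -0.3989]
0.0088 [-0.4284 -0.3699 -0.3991]
0.0145 [-0.4287 -0.3695 -0.3991]
0.0203 [-0.4289 -0.3698 -0.3994]
0.026 [-0.4287 -0.3695 -0.3991]
0.0318 [-0.4289 -0.3694 -0.3992]
0.0375 [-0.4286 -0.3696 -0.3991]
0.0433 [-0.429  -0.3694 -0.3992]
0.049 [-0.4286 -0.3697 -0.3991]
0.0548 [-0.4248 -0.374  -0.3994]
0.0606 [-0.4113 -0.3842 -0.3978]
0.0663 [-0.4104 -0.384  -0.3972]
0.0721 [-0.4107 -0.3844 -0.3975]
0.0778 [-0.4099 -0.3892 -0.3996]
0.0836 [-0.4079 -0.3906 -0.3992]
0.0893 [-0.4079 -0.3906 -0.3993]
0.0951 [-0.4078 -0.3909 -0.3994]
0.1008 [-0.4078 -0.3905 -0.3992]
0.1066 [-0.4079 -0.3905 -0.3992]
0.1124 [-0.4078 -0.3906 -0.3992]
0.1181 [-0.4079 -0.3906 -0.3992]
0.1239 [-0.4079 -0.3904 -0.3991]
0.1296 [-0.4077 -0.3903 -0.399 ]
0.1354 [-0.4079 -0.3907 -0.3993]
```

>>> send_rows(dr=[[0,0,-1],[0,0,-2.3],[0,0,-2.3],[0,0,-2.3],[0,0,-2.3],[0,0,-2.3],[0,0,-2.3],[0,0,-2.3]], xyz=[[1,3,3],[2,6,7],[2.9,8.3,12],[2.9,8.3,17],[2.9,8.3,21],[2.9,8.3,24],[2.9,8.3,25.4],[2.9,8.3,25.4]], jaw=[60,60,60,60,60,60,60,60])

```text
time_s: 28.85
eef_pos: [0.5856, -0.2724, 0.0319]
eef_rot: [-0.001, 0.638, 0.77, -0.0]
wrist_force: [-0.2, -0.3, 0.3]
opening: 0.599
grasp_force: 0.0
```

>>> send_rows(dr=[[0,0,0],[0,0,0],[0,0,0],[0,0,0],[0,0,0],[0,0,0],[0,0,0],[0,0,0]], xyz=[[0,0,0],[0,0,0],[0,0,0],[0,0,0],[0,0,0],[0,0,0],[0,0,0],[0,0,0]], jaw=[60,60,60,40,20,15,15,15])

```text
time_s: 29.85
eef_pos: [0.5861, -0.2737, 0.0329]
eef_rot: [0.001, 0.639, 0.769, 0.0]
wrist_force: [-0.2, 0.5, 5.0]
opening: 0.303
grasp_force: 59.6
```

Run:
```python
from foam import *
go([.5861,-.2723,.0325],np.deg2rad(10))
c=ctrl.calibration("wrist"); a=np.deg2rad(86.5); f=np.array([np.cos(a),np.sin(a)]);g=np.array([-f[1],f[0]])
for n in("f1","f2"):
    d=np.load(n+".npz"); S=pockets(d["im"],dict(c,world_from_camera=d["T"]))[0]
    for p in sorted(S,key=lambda q:(q@g).mean()):
        s=p@f;w=p@g; print(n,"s",np.round([s.min(),s.max(),(s.min()+s.max())/2],4),"w",np.round([w.min(),w.max(),(w.min()+w.max())/2],4),"med end w",[np.round([w[abs(s-k)<.003].min(),w[abs(s-k)<.003].max()],4).tolist() for k in(s.min()+.03,s.max()-.025)])
```

```text
dr [0.01, 0.01, 0.1] xyz cm [0.14, 0.03, 0.04]
dr [-0.01, 0.01, -29.9] xyz cm [0.14, 0.03, 0.04]
pos [ 0.5861 -0.2737  0.0329] q [-0.62  0.59  1.54  0.    1.01 -0.8 ] t 29.85
f1 s [0.06   0.1497 0.1049] w [-0.708  -0.6441 -0.6761] med end w [[-0.7079, -0.6444], [-0.708, -0.6444]]
f1 s [-0.1127  0.0249 -0.0439] w [-0.704  -0.6451 -0.6745] med end w [[-0.6697, -0.6504], [-0.7037, -0.6452]]
f1 s [-0.1129  0.0289 -0.042 ] w [-0.6283 -0.5723 -0.6003] med end w [[-0.6281, -0.5725], [-0.6104, -0.5904]]
f1 s [0.0351 0.1787 0.1069] w [-0.6322 -0.5683 -0.6003] med end w [[-0.6319, -0.5688], [-0.6102, -0.5907]]
f1 s [-0.087   0.1537  0.0333] w [-0.5519 -0.5096 -0.5307] med end w [[-0.5338, -0.5162], [-0.5389, -0.5099]]
f2 s [0.0594 0.1492 0.1043] w [-0.7076 -0.6443 -0.676 ] med end w [[-0.7075, -0.6447], [-0.7076, -0.6444]]
f2 s [-0.1141  0.0245 -0.0448] w [-0.7035 -0.6451 -0.6743] med end w [[-0.6695, -0.6502], [-0.7035, -0.6454]]
f2 s [-0.1139  0.0285 -0.0427] w [-0.6281 -0.5723 -0.6002] med end w [[-0.6278, -0.5724], [-0.61, -0.5904]]
f2 s [0.0346 0.1784 0.1065] w [-0.6322 -0.5685 -0.6004] med end w [[-0.6318, -0.5688], [-0.61, -0.5906]]
f2 s [-0.0879  0.1534  0.0327] w [-0.5522 -0.5095 -0.5308] med end w [[-0.5342, -0.5155], [-0.5394, -0.5096]]
```

>>> send_rows(dr=[[0,0,0],[0,0,0],[0,0,0],[0,0,0.5],[0,0,1],[0,0,1.7],[0,0,2.35],[0,0,2.35]], xyz=[[0,0,-1.5],[0,0,-4],[1,0.2,-7],[5,1.2,-8],[9,2.2,-8],[13,3.2,-8],[17,4.2,-8],[20.5,5,-8]], jaw=[15,15,15,15,15,15,15,15])

```text
time_s: 30.85
eef_pos: [0.5969, -0.0612, 0.1127]
eef_rot: [-0.0, 0.729, 0.685, -0.0]
wrist_force: [0.4, 0.3, -1.0]
opening: 0.303
grasp_force: 59.1
```

>>> send_rows(dr=[[0,0,0],[0,0,0],[0,0,0],[0,0,0],[0,0,0],[0,0,0],[0,0,0],[0,0,0]], xyz=[[0,0,1],[0,0,2],[0,0,3.5],[0,0,4.5],[0,0,5],[0,0,5],[0,0,5],[0,0,5]], jaw=[15,15,15,15,15,15,15,15])

```text
time_s: 31.85
eef_pos: [0.5976, -0.0628, 0.0628]
eef_rot: [0.0, 0.728, 0.685, 0.0]
wrist_force: [0.4, 0.1, -1.6]
opening: 0.302
grasp_force: 59.1
```

Run:
```python
from tool import *
go([.5976,-.0633,.0429],np.deg2rad(-3.5))
o=ctrl.get_obs()["eef_pos"];im,c=grab("wrist","pl2")
a=np.deg2rad(86.5); f=np.array([np.cos(a),np.sin(a)]);g=np.array([-f[1],f[0]])
# jaws at z = underside+.014
zz=o[2]-.0329+.014
cr=cv2.resize(im[100:330,220:420],None,fx=3.4,fy=2.6*1.3,interpolation=cv2.INTER_CUBIC)
cv2.imwrite("pics/pl2c.png",cr[:600,:800])
tip=proj(c,[(*(o[:2]+f*(.07-.0156)),zz)]);print("exp jaw tip px",tip, "pocket end",proj(c,[(*(.0287*f-.6003*g),.02)]))
```

```text
dr [0.01, 0.0, -0.0] xyz cm [-0.05, 0.0, 1.99]
dr [0.0, -0.01, 30.0] xyz cm [-0.05, 0.0, 1.99]
pos [ 0.5976 -0.0628  0.0628] q [-0.3   0.46  1.66 -0.    1.02 -0.24] t 31.85
exp jaw tip px [[320.60599815 152.84162885]] pocket end [[320.5880613  147.17828362]]
```

Run:
```python
import cv2,numpy as np
g=cv2.cvtColor(cv2.imread("pics/pl2.png"),cv2.COLOR_BGR2GRAY)
print("col",g[138:170,316:325].mean(1).astype(int).tolist())
for r in(165,180,195): print(r,g[r,296:346].tolist())
```

```text
col [206, 217, 216, 216, 216, 216, 216, 216, 218, 195, 118, 36, 26, 26, 36, 107, 167, 197, 221, 235, 238, 237, 235, 234, 233, 234, 234, 235, 187, 119, 128, 208]
165 [198, 197, 198, 196, 198, 197, 199, 197, 138, 72, 81, 128, 173, 188, 203, 229, 235, 236, 236, 237, 237, 238, 237, 236, 235, 235, 234, 234, 235, 236, 236, 235, 235, 236, 236, 236, 232, 212, 197, 165, 112, 157, 193, 199, 198, 198, 196, 197, 197, 198]
180 [201, 202, 202, 203, 202, 201, 138, 113, 95, 60, 69, 121, 169, 187, 200, 224, 233, 235, 236, 236, 237, 236, 236, 234, 235, 235, 234, 234, 234, 235, 235, 234, 234, 235, 236, 234, 229, 207, 183, 129, 100, 188, 202, 203, 203, 202, 201, 201, 201, 202]
195 [214, 214, 212, 214, 212, 147, 121, 121, 111, 71, 55, 134, 183, 200, 213, 224, 229, 230, 231, 233, 234, 234, 232, 232, 233, 232, 230, 231, 230, 231, 231, 230, 231, 233, 233, 229, 223, 217, 205, 149, 123, 202, 216, 215, 213, 214, 214, 215, 215, 214]
```

Jaw tip and pocket edges agree within 1 px (jaw tip row 152.5, pocket end row 148, centred at column 321). I'll press in.

>>> send_rows(dr=[[0,0,0],[0,0,0],[0,0,0],[0,0,0],[0,0,0],[0,0,0],[0,0,0],[0,0,0]], xyz=[[-0.05,0,0.5],[-0.05,0,0.9],[-0.05,0,1.2],[-0.05,0,1.5],[-0.05,0,1.8],[-0.05,0,2.0],[-0.05,0,2.25],[-0.05,0,2.25]], jaw=[15,15,15,15,15,15,15,15])

```text
time_s: 32.9
eef_pos: [0.5975, -0.0633, 0.0428]
eef_rot: [0.0, 0.728, 0.685, -0.0]
wrist_force: [-10.4, 1.9, 25.5]
opening: 0.302
grasp_force: 62.2
```

>>> send_rows(dr=[[0,0,0],[0,0,0],[0,0,0],[0,0,0],[0,0,0],[0,0,0],[0,0,0],[0,0,0]], xyz=[[0,0,0],[0,0,-0.2],[0,0,-0.2],[0,0,-2],[0,0,-6],[0,0,-10],[-2,-2,-15],[-5,-4,-18]], jaw=[50,60,60,60,60,60,60,60])

```text
time_s: 33.9
eef_pos: [0.5548, -0.111, 0.2239]
eef_rot: [0.002, 0.728, 0.686, 0.001]
wrist_force: [0.6, -0.3, 0.4]
opening: 0.602
grasp_force: 0.0
```

>>> send_rows(dr=[[0,0,-0.3],[0,0,-0.6],[0,0,-0.9],[0,0,-0.9],[0,0,-0.9],[0,0,-0.9],[0,0,-0.9],[0,0,-0.9]], xyz=[[-4,-3,0],[-8,-6,0],[-12,-9,0],[-16,-12,0],[-17.5,-13.5,0],[-17.5,-13.5,0],[-17.5,-13.5,0],[-17.5,-13.5,0]], jaw=[60,60,60,60,60,60,60,60])

```text
time_s: 34.9
eef_pos: [0.4093, -0.2764, 0.22]
eef_rot: [0.0, 0.695, 0.719, 0.0]
wrist_force: [-0.7, 0.1, 0.4]
opening: 0.598
grasp_force: 0.0
```

Run:
```python
from tool import *
prof("s1",(.34,-.37),(.48,-.175),np.deg2rad(92),None,z=.012,n=12)
go([.4091,-.2765,.0325],np.deg2rad(2))
```

```text
[ 0.4093 -0.2764  0.2199]
thr 129.0 n 41679
s [-0.3554 -0.2178] w [-0.4274 -0.3685]
0.003 [-0.4216 -0.3742 -0.3979]
0.015 [-0.4272 -0.369  -0.3981]
0.0269 [-0.4273 -0.3689 -0.3981]
0.0389 [-0.427  -0.3689 -0.398 ]
0.0509 [-0.4271 -0.3692 -0.3981]
0.0629 [-0.4096 -0.3858 -0.3977]
0.0748 [-0.4095 -0.386  -0.3977]
0.0868 [-0.406  -0.3895 -0.3978]
0.0988 [-0.406  -0.3896 -0.3978]
0.1107 [-0.4059 -0.3897 -0.3978]
0.1227 [-0.4059 -0.3898 -0.3978]
0.1347 [-0.4058 -0.3896 -0.3977]
dr [0.0, 0.0, -0.01] xyz cm [-0.01, -0.02, 18.74]
dr [0.0, -0.0, 29.99] xyz cm [-0.01, -0.02, 18.74]
pos [ 0.4093 -0.2764  0.2199] q [-0.83  0.03  1.84  0.    1.28 -0.87] t 34.95
```

>>> send_rows(dr=[[0,0,0],[0,0,0],[0,0,0],[0,0,0],[0,0,0],[0,0,0],[0,0,0],[0,0,0]], xyz=[[0,-0.15,4],[0,-0.15,8],[0,-0.15,12],[0,-0.15,16],[0,-0.15,18],[0,-0.15,18.7],[0,-0.15,18.7],[0,-0.15,18.7]], jaw=[60,60,60,60,60,60,60,60])

```text
time_s: 35.95
eef_pos: [0.408, -0.2777, 0.0339]
eef_rot: [0.001, 0.695, 0.719, -0.0]
wrist_force: [0.4, -0.6, -0.7]
opening: 0.599
grasp_force: 0.0
```

>>> send_rows(dr=[[0,0,0],[0,0,0],[0,0,0],[0,0,0],[0,0,0],[0,0,0],[0,0,0],[0,0,0]], xyz=[[0,0,0],[0,0,0],[0,0,0],[0,0,0],[0,0,0],[0,0,0],[0,0,0],[0,0,0]], jaw=[60,45,30,15,15,15,15,15])

```text
time_s: 36.95
eef_pos: [0.4073, -0.2773, 0.0334]
eef_rot: [0.0, 0.695, 0.719, -0.0]
wrist_force: [-1.3, 1.2, 5.6]
opening: 0.251
grasp_force: 58.8
```

Run:
```python
from h import *
o=ctrl.get_obs()["eef_pos"]; a=np.deg2rad(92); off=o[:2]@[np.cos(a),np.sin(a)]+.2866
b=np.deg2rad(86.5); f=np.array([np.cos(b),np.sin(b)]);g=np.array([-f[1],f[0]])
t=f*(.1067+off)-.6003*g; print("off",off,"target",t); go([*t,o[2]+.01],np.deg2rad(-3.5))
```

```text
off -0.004792339078655339 target [0.60540163 0.06507014]
dr [0.0, 0.0, 0.9] xyz cm [33.57, 20.92, -1.01]
dr [-0.0, 0.0, -29.1] xyz cm [33.57, 20.92, -1.01]
pos [ 0.4073 -0.2773  0.0334] q [-0.84  0.32  1.95 -0.    0.87 -0.87] t 36.95
```

>>> send_rows(dr=[[0,0,0],[0,0,0],[0,0,0],[0,0,0],[0,0,0],[0,0,0],[0,0,0.5],[0,0,0.9]], xyz=[[0,0,-1.5],[0,0,-4],[2,1.2,-8],[7,4.4,-10],[12,7.5,-10],[17,10.6,-10],[22,13.7,-10],[27,16.8,-10]], jaw=[15,15,15,15,15,15,15,15])

```text
time_s: 37.95
eef_pos: [0.5671, 0.0, 0.1339]
eef_rot: [0.0, 0.729, 0.685, 0.0]
wrist_force: [1.8, -0.7, -1.2]
opening: 0.254
grasp_force: 59.2
```

>>> send_rows(dr=[[0,0,0],[0,0,0],[0,0,0],[0,0,0],[0,0,0],[0,0,0],[0,0,0],[0,0,0]], xyz=[[2,1,0],[4,2.2,0],[6.2,3.5,0],[6.2,3.5,2],[6.2,3.5,4],[6.2,3.5,6],[6.2,3.5,7],[6.2,3.5,7]], jaw=[15,15,15,15,15,15,15,15])

```text
time_s: 38.95
eef_pos: [0.604, 0.0576, 0.0614]
eef_rot: [-0.001, 0.729, 0.685, -0.001]
wrist_force: [-0.6, -0.6, -0.2]
opening: 0.257
grasp_force: 59.2
```

Run:
```python
from h import *
go([.6054,.0651,.0434],np.deg2rad(-3.5))
```

```text
dr [-0.02, -0.0, -0.01] xyz cm [0.76, 0.1, 1.8]
dr [-0.0, 0.04, 29.99] xyz cm [0.76, 0.1, 1.8]
pos [0.604  0.0576 0.0614] q [-0.1   0.48  1.64 -0.    1.02 -0.04] t 38.95
```

>>> send_rows(dr=[[0,0,0],[0,0,0],[0,0,0],[0,0,0],[0,0,0],[0,0,0],[0,0,0],[0,0,0]], xyz=[[0.4,0,0],[0.7,0,0],[0.7,0,0],[0.7,0,0],[0.7,0,0],[0.7,0,0],[0.7,0,0],[0.7,0,0]], jaw=[15,15,15,15,15,15,15,15])

```text
time_s: 39.95
eef_pos: [0.6054, 0.0649, 0.0628]
eef_rot: [-0.0, 0.728, 0.685, -0.0]
wrist_force: [0.6, 0.4, -1.0]
opening: 0.255
grasp_force: 59.2
```

Run:
```python
from h import *
go([.6054,.0651,.0434],np.deg2rad(-3.5))
o=ctrl.get_obs()["eef_pos"];im,c=grab("wrist","s2")
a=np.deg2rad(86.5); f=np.array([np.cos(a),np.sin(a)]);G=np.array([-f[1],f[0]])
zz=o[2]-.0334+.008
print("exp tip",proj(c,[(*(o[:2]+f*(.07+.0048)),zz),(*(o[:2]+f*(.07+.0048)),zz-.008)]),"pocket end",proj(c,[(*(.1786*f-.6003*G),.02)]))
g=cv2.cvtColor(im,cv2.COLOR_BGR2GRAY); print(g[100:150,316:325].mean(1).astype(int).tolist())
for r in(135,150,165): print(r,g[r,296:346].tolist())
```

```text
dr [-0.0, 0.0, -0.0] xyz cm [0.02, 0.0, 1.94]
dr [0.0, 0.0, 30.0] xyz cm [0.02, 0.0, 1.94]
pos [0.6054 0.0649 0.0628] q [-0.09  0.48  1.64 -0.    1.03 -0.03] t 39.95
exp tip [[320.61811909 111.5603819 ]
 [320.62086724 111.92885983]] pocket end [[320.6922467  108.57202143]]
[197, 197, 197, 197, 198, 197, 197, 199, 198, 151, 49, 21, 23, 22, 53, 149, 199, 202, 200, 199, 197, 196, 199, 199, 199, 199, 199, 199, 199, 198, 199, 199, 200, 202, 202, 202, 202, 202, 202, 202, 201, 201, 201, 201, 201, 201, 201, 201, 201, 201]
135 [204, 210, 199, 197, 204, 146, 120, 111, 88, 67, 135, 179, 205, 224, 226, 228, 226, 228, 228, 228, 228, 229, 228, 207, 128, 114, 221, 232, 232, 230, 230, 231, 232, 232, 234, 233, 231, 224, 212, 136, 49, 63, 152, 164, 164, 161, 162, 162, 167, 179]
150 [185, 184, 187, 197, 196, 135, 115, 123, 89, 52, 113, 172, 201, 220, 223, 225, 225, 225, 227, 227, 227, 229, 228, 205, 127, 114, 220, 231, 230, 229, 229, 230, 231, 232, 232, 231, 228, 220, 207, 111, 42, 97, 186, 198, 198, 197, 197, 197, 192, 179]
165 [184, 191, 183, 168, 171, 187, 191, 124, 80, 50, 82, 163, 195, 215, 222, 223, 223, 225, 224, 226, 225, 225, 226, 202, 127, 114, 215, 229, 229, 227, 227, 229, 229, 230, 230, 230, 224, 214, 193, 93, 45, 111, 167, 174, 172, 172, 173, 173, 180, 184]
```

>>> send_rows(dr=[[0,0,0],[0,0,0],[0,0,0],[0,0,0],[0,0,0],[0,0,0],[0,0,0],[0,0,0]], xyz=[[0.07,0,0.4],[0.07,0,0.8],[0.07,0,1.2],[0.07,0,1.5],[0.07,0,1.8],[0.07,0,2.0],[0.07,0,2.2],[0.07,0,2.2]], jaw=[15,15,15,15,15,15,15,15])

```text
time_s: 41.0
eef_pos: [0.6056, 0.0657, 0.0433]
eef_rot: [-0.0, 0.728, 0.685, -0.0]
wrist_force: [-9.6, 0.4, 20.9]
opening: 0.257
grasp_force: 61.7
```

>>> send_rows(dr=[[0,0,0],[0,0,0],[0,0,0],[0,0,0],[0,0,0],[0,0,0],[0,0,0],[0,0,0]], xyz=[[0,0,0],[0,0,-0.2],[0,0,-0.2],[0,0,-2],[0,0,-6],[0,0,-11],[0,0,-16],[0,0,-21]], jaw=[40,42,42,42,42,60,60,60])

```text
time_s: 42.0
eef_pos: [0.6053, 0.0657, 0.2538]
eef_rot: [0.001, 0.728, 0.685, 0.0]
wrist_force: [0.9, 0.6, -0.1]
opening: 0.601
grasp_force: 0.0
```

>>> send_rows(dr=[[0,0,1],[0,0,2.5],[0,0,4],[0,0,5.5],[0,0,7],[0,0,8.5],[0,0,10],[0,0,11.5]], xyz=[[4,-2,0],[9,-4,0],[14,-6,0],[19,-9,0],[24,-11,0],[29,-13.5,0],[34,-16,0],[36.4,-16.8,0]], jaw=[60,60,60,60,60,60,60,60])

```text
time_s: 43.0
eef_pos: [0.4582, 0.442, 0.2522]
eef_rot: [-0.001, 0.989, 0.151, 0.0]
wrist_force: [-0.2, -0.8, -0.9]
opening: 0.6
grasp_force: 0.0
```

>>> send_rows(dr=[[0,0,1.4],[0,0,1.4],[0,0,1.4],[0,0,1.4],[0,0,1.4],[0,0,1.4],[0,0,1.4],[0,0,1.4]], xyz=[[0,0,0],[0,0,0],[0,0,0],[0,0,0],[0,0,0],[0,0,0],[0,0,0],[0,0,0]], jaw=[60,60,60,60,60,60,60,60])

```text
time_s: 44.0
eef_pos: [0.4601, 0.4393, 0.2507]
eef_rot: [0.0, 0.997, 0.079, -0.0]
wrist_force: [-0.5, -0.7, -0.5]
opening: 0.6
grasp_force: 0.0
```

Run:
```python
from tool import *
c=ctrl.calibration("side");print("bottle base",ray(c,[(290,362),(273,345),(308,345)],0),ray(c,[(288,317)],.1),ray(ctrl.calibration("top"),[(161,200)],.1))
W=prof("cal1",(.38,.375),(.60,.50),np.deg2rad(9),110,z=.008,n=20)
go([.517,.451,.0325],np.deg2rad(-81))
```

```text
bottle base [[0.60544956 0.54585643]
 [0.64368081 0.50196955]
 [0.57082806 0.5010176 ]] [[0.60645488 0.51898898]] [[0.60529475 0.53448888]]
[0.4601 0.4393 0.2508]
thr 110 n 29121
s [0.4873 0.622 ] w [0.3198 0.377 ]
0.003 [0.3584 0.3747 0.3666]
0.0098 [0.3585 0.3743 0.3664]
0.0166 [0.3581 0.3739 0.366 ]
0.0233 [0.3582 0.3738 0.366 ]
0.0301 [0.3575 0.3738 0.3657]
0.0369 [0.3572 0.3737 0.3655]
0.0437 [0.3569 0.3734 0.3651]
0.0504 [0.3569 0.3726 0.3648]
0.0572 [0.3566 0.3726 0.3646]
0.064 [0.356  0.3722 0.3641]
0.0708 [0.3561 0.3722 0.3641]
0.0775 [0.3512 0.377  0.3641]
0.0843 [0.351 0.377 0.364]
0.0911 [0.3507 0.3762 0.3635]
0.0979 [0.3504 0.3762 0.3633]
0.1047 [0.3208 0.3758 0.3483]
0.1114 [0.3204 0.3757 0.3481]
0.1182 [0.3437 0.375  0.3593]
0.125 [0.3199 0.3702 0.3451]
0.1318 [0.3198 0.3696 0.3447]
dr [0.0, 0.0, 0.01] xyz cm [5.81, -0.26, 21.83]
dr [-0.0, 0.0, -29.99] xyz cm [5.81, -0.26, 21.83]
pos [0.4601 0.4393 0.2508] q [0.58 0.31 1.44 0.   1.38 1.99] t 44.05
```

Run:
```python
from tool import *
im=cv2.imread("pics/cal1.png");c=ctrl.calibration("wrist")
W,col,t=blob(im,c,.008,(.38,.375),(.60,.50),thr=110)
a=np.deg2rad(6.9)
for i in range(3):
    f=np.array([np.cos(a),np.sin(a)]);g=np.array([-f[1],f[0]]);s=W@f;w=W@g
    S=np.linspace(s.min()+.004,s.min()+.068,20);m=[(w[abs(s-k)<.002].min()+w[abs(s-k)<.002].max())/2 for k in S]
    sl=np.polyfit(S,m,1)[0];a+=sl
print(np.rad2deg(a),s.min(),s.max(),np.ptp(s),np.mean(m))
p=f*(s.min()-.0005+.07+.0265)+g*np.mean(m);print("housing",p,"origin s",s.min()-.0005+.07);go([*p,.0325],a-np.pi/2)
```

```text
6.789958903834983 0.4728427258671634 0.6086387587186637 0.13579603285150027 0.3853102833190657
housing [0.51929777 0.44986207] origin s 0.5423427258671634
dr [0.0, 0.0, 0.38] xyz cm [6.02, -0.11, 21.83]
dr [-0.0, 0.0, -29.62] xyz cm [6.02, -0.11, 21.83]
pos [0.4601 0.4393 0.2508] q [0.58 0.31 1.44 0.   1.38 1.99] t 44.05
```

>>> send_rows(dr=[[0,0,0.4],[0,0,0.4],[0,0,0.4],[0,0,0.4],[0,0,0.4],[0,0,0.4],[0,0,0.4],[0,0,0.4]], xyz=[[2,-0.1,4],[4,-0.1,8],[6,-0.1,12],[6,-0.1,16],[6,-0.1,20],[6,-0.1,21.8],[6,-0.1,21.8],[6,-0.1,21.8]], jaw=[60,60,60,60,60,60,60,60])

```text
time_s: 45.05
eef_pos: [0.5204, 0.4506, 0.0349]
eef_rot: [-0.001, 0.998, 0.058, 0.001]
wrist_force: [-0.0, 0.6, 0.3]
opening: 0.6
grasp_force: 0.0
```

>>> send_rows(dr=[[0,0,0],[0,0,0],[0,0,0],[0,0,0],[0,0,0],[0,0,0],[0,0,0],[0,0,0]], xyz=[[0,0,0],[0,0,0],[0,0,0],[0,0,0],[0,0,0],[0,0,0],[0,0,0],[0,0,0]], jaw=[60,45,30,15,15,15,15,15])

```text
time_s: 46.05
eef_pos: [0.5196, 0.45, 0.0338]
eef_rot: [-0.0, 0.998, 0.058, 0.0]
wrist_force: [-1.7, -1.0, 6.0]
opening: 0.273
grasp_force: 59.2
```

Run:
```python
from h import *
o=ctrl.get_obs()["eef_pos"]; a=np.deg2rad(6.8); off=o[:2]@[np.cos(a),np.sin(a)]-.5423
b=np.deg2rad(86.5); f=np.array([np.cos(b),np.sin(b)]);g=np.array([-f[1],f[0]])
# pocket: s -.1137..+.0247 -> origin = mid+.002 ; beam mid w=-.66, y extents -.7038..-.6451 = -44..15
s0=(-.1134+.0247)/2+.002; w0=(-.7038-.6451)/2+.0145
t=f*(s0+off)+w0*g; print("off",off,"w0",w0,"target",t); go([*t,o[2]+.01],np.deg2rad(-3.5)); print(ctrl.get_obs()["opening"])
```

```text
off 0.026888163623249528 w0 -0.65995 target [ 0.65777514 -0.05572198]
dr [0.0, -0.01, -13.3] xyz cm [7.84, 51.84, -1.02]
dr [-0.01, -0.0, 16.7] xyz cm [7.84, 51.84, -1.02]
pos [0.5196 0.45   0.0338] q [0.54 0.66 1.42 0.   1.06 2.  ] t 46.05
0.27333527918486167
```

>>> send_rows(dr=[[0,0,0],[0,0,0],[0,0,0],[0,0,-1],[0,0,-2.5],[0,0,-4],[0,0,-5.5],[0,0,-7]], xyz=[[0,0,-2],[0,0,-6],[0,1,-11],[0.5,5,-15],[1,10,-15],[2,15,-15],[3,20,-15],[4,25,-15]], jaw=[15,15,15,15,15,15,15,15])

```text
time_s: 47.05
eef_pos: [0.5884, 0.2046, 0.184]
eef_rot: [0.0, 0.91, 0.415, 0.001]
wrist_force: [0.4, -0.6, -1.2]
opening: 0.276
grasp_force: 59.1
```

Run:
```python
from h import *
go([.6578,-.0557,.14],np.deg2rad(-3.5))
```

```text
dr [0.01, -0.01, -6.25] xyz cm [-15.09, 22.31, 4.41]
dr [-0.01, -0.01, 23.75] xyz cm [-15.09, 22.31, 4.41]
pos [0.5884 0.2046 0.184 ] q [0.14 0.35 1.54 0.   1.25 0.86] t 47.05
```

>>> send_rows(dr=[[0,0,-1.5],[0,0,-3],[0,0,-4.5],[0,0,-6],[0,0,-6.25],[0,0,-6.25],[0,0,-6.25],[0,0,-6.25]], xyz=[[-3,4,0],[-6,8,0],[-9,13,0],[-12,18,1],[-15,22.2,3],[-15,22.2,4.4],[-15,22.2,4.4],[-15,22.2,4.4]], jaw=[15,15,15,15,15,15,15,15])

```text
time_s: 48.05
eef_pos: [0.6558, -0.0518, 0.1397]
eef_rot: [0.0, 0.73, 0.684, 0.0]
wrist_force: [0.7, -0.1, -0.7]
opening: 0.275
grasp_force: 59.1
```

Run:
```python
from h import *
go([.6578,-.0557,.0634],np.deg2rad(-3.5))
```

```text
dr [0.01, -0.0, -0.04] xyz cm [-0.38, 0.22, 7.63]
dr [-0.0, -0.01, 29.96] xyz cm [-0.38, 0.22, 7.63]
pos [ 0.6558 -0.0518  0.1397] q [-0.26  0.47  1.47  0.    1.2  -0.19] t 48.05
```

>>> send_rows(dr=[[0,0,0],[0,0,0],[0,0,0],[0,0,0],[0,0,0],[0,0,0],[0,0,0],[0,0,0]], xyz=[[-0.2,0.1,2],[-0.3,0.1,4],[-0.3,0.1,6],[-0.3,0.1,7.5],[-0.3,0.1,7.5],[-0.3,0.1,7.5],[-0.3,0.1,7.5],[-0.3,0.1,7.5]], jaw=[15,15,15,15,15,15,15,15])

```text
time_s: 49.05
eef_pos: [0.657, -0.0564, 0.0647]
eef_rot: [0.001, 0.73, 0.683, 0.0]
wrist_force: [-0.1, 0.3, -0.5]
opening: 0.272
grasp_force: 59.1
```

Run:
```python
from h import *
go([.6578,-.0557,.0438],np.deg2rad(-3.5))
o=ctrl.get_obs()["eef_pos"];im,c=grab("wrist","k2")
a=np.deg2rad(86.5); f=np.array([np.cos(a),np.sin(a)]);G=np.array([-f[1],f[0]])
zz=o[2]-.0338+.007
P=lambda x,y,z:(*(o[:2]+f*(x-.0269)+y*G),z)
print("exp tip x66 y-8..8,jaw y-42",np.round(proj(c,[P(.066,0,zz),P(.066,-.02,zz),P(.055,-.042,zz)]),1).tolist())
print("pocket +x end w-.66, w-.68; -y edge",np.round(proj(c,[(*(.0247*f-.66*G),.02),(*(.0247*f-.68*G),.02),(*(.013*f-.7038*G),.02)]),1).tolist())
g=cv2.cvtColor(im,cv2.COLOR_BGR2GRAY)
for u in(320,345,355): print(u,g[135:185,u-2:u+3].mean(1).astype(int).tolist())
for r in(165,172): print(r,g[r,300:420].tolist())
```

```text
dr [0.01, 0.0, -0.05] xyz cm [0.07, 0.07, 2.09]
dr [0.0, -0.02, 29.95] xyz cm [0.07, 0.07, 2.09]
pos [ 0.657  -0.0564  0.0647] q [-0.27  0.57  1.5  -0.    1.08 -0.2 ] t 49.05
exp tip x66 y-8..8,jaw y-42 [[320.3, 178.9], [356.2, 178.7], [394.4, 197.5]]
pocket +x end w-.66, w-.68; -y edge [[321.5, 170.1], [353.9, 169.9], [391.2, 188.1]]
320 [103, 102, 101, 100, 99, 103, 107, 104, 103, 101, 97, 97, 100, 101, 99, 94, 91, 93, 110, 153, 173, 182, 182, 171, 172, 182, 194, 197, 188, 185, 182, 172, 168, 177, 183, 159, 89, 27, 21, 22, 21, 25, 67, 135, 183, 210, 215, 209, 207, 207]
345 [104, 101, 101, 102, 98, 94, 90, 91, 93, 91, 85, 84, 91, 99, 102, 100, 99, 143, 168, 169, 170, 173, 177, 179, 180, 178, 181, 183, 179, 176, 179, 184, 184, 185, 185, 143, 68, 25, 21, 24, 22, 25, 65, 132, 178, 207, 214, 211, 211, 211]
355 [97, 98, 101, 101, 97, 95, 97, 100, 105, 107, 104, 104, 105, 102, 96, 98, 147, 178, 184, 185, 186, 180, 174, 174, 173, 169, 173, 177, 176, 172, 171, 172, 175, 185, 187, 144, 67, 24, 23, 23, 23, 24, 65, 133, 178, 207, 213, 210, 210, 211]
165 [181, 180, 182, 175, 176, 187, 183, 165,
[... 378 characters left out ...]
6, 177, 163, 160, 163, 162, 154, 147, 154, 165, 168, 172, 172, 165, 157, 157, 172, 182, 171, 162, 168, 176, 173, 175, 178, 182, 178, 167, 169, 184, 192, 192, 187, 195, 203, 194, 178]
172 [151, 151, 153, 150, 153, 151, 83, 36, 29, 28, 29, 31, 27, 29, 28, 28, 28, 27, 27, 26, 30, 29, 27, 27, 28, 26, 24, 26, 25, 25, 24, 24, 23, 24, 25, 26, 24, 24, 24, 25, 24, 25, 25, 24, 26, 24, 25, 27, 27, 26, 26, 26, 25, 25, 26, 24, 24, 23, 25, 24, 25, 25, 24, 24, 24, 25, 25, 25, 26, 26, 25, 25, 26, 25, 27, 25, 27, 26, 23, 22, 24, 22, 23, 24, 22, 23, 23, 22, 24, 46, 58, 57, 71, 161, 198, 200, 200, 199, 200, 190, 164, 172, 179, 174, 167, 174, 181, 175, 175, 174, 173, 160, 157, 180, 183, 176, 170, 173, 179, 172]
```

>>> send_rows(dr=[[0,0,-0.05],[0,0,-0.05],[0,0,-0.05],[0,0,-0.05],[0,0,-0.05],[0,0,-0.05],[0,0,-0.05],[0,0,-0.05]], xyz=[[0.03,0.07,0.4],[0.03,0.07,0.8],[0.03,0.07,1.2],[0.03,0.07,1.5],[0.03,0.07,1.8],[0.03,0.07,2.1],[0.03,0.07,2.3],[0.03,0.07,2.3]], jaw=[15,15,15,15,15,15,15,15])

```text
time_s: 50.1
eef_pos: [0.6578, -0.0562, 0.0437]
eef_rot: [0.0, 0.728, 0.685, 0.0]
wrist_force: [-7.2, 2.2, 21.2]
opening: 0.275
grasp_force: 61.6
```

>>> send_rows(dr=[[0,0,0],[0,0,0],[0,0,0],[0,0,0],[0,0,0],[0,0,0],[0,0,0],[0,0,0]], xyz=[[0,0,0],[0,0,-0.2],[0,0,-0.2],[0,0,-2],[0,0,-6],[0,0,-12],[0,-2,-18],[0,-4,-23]], jaw=[40,42,42,42,42,60,60,60])

```text
time_s: 51.1
eef_pos: [0.6172, -0.0536, 0.2747]
eef_rot: [0.001, 0.728, 0.685, 0.001]
wrist_force: [1.5, -0.6, -0.1]
opening: 0.6
grasp_force: 0.0
```

>>> send_rows(dr=[[0,0,0],[0,0,0],[0,0,0],[0,0,0],[0,0,0],[0,0,0],[0,0,0],[0,0,0]], xyz=[[0,0,0],[0,0,0],[0,0,0],[0,0,0],[0,0,0],[0,0,0],[0,0,0],[0,0,0]], jaw=[60,60,60,60,60,60,60,60])

```text
time_s: 52.1
eef_pos: [0.6173, -0.0535, 0.2708]
eef_rot: [0.0, 0.728, 0.685, 0.0]
wrist_force: [0.1, 0.6, -0.1]
opening: 0.6
grasp_force: 0.0
```

Run:
```python
from h import *
im,c=grab("wrist","end"); print(ctrl.get_obs()["eef_pos"])
tp,_=grab("top","topend")
p=proj(c,[(.74,.16,.02),(.74,-.18,.02),(.48,-.18,.02),(.48,.16,.02)]); a=np.int32(np.clip(p.min(0)-5,0,None));b=np.int32(p.max(0)+5);print(a,b)
L=cv2.resize(im[a[1]:b[1],a[0]:b[0]],None,fx=600/(b[1]-a[1]),fy=600/(b[1]-a[1]),interpolation=cv2.INTER_CUBIC)
Rr=cv2.resize(tp[170:300,190:270],(300,488),interpolation=cv2.INTER_CUBIC);cv=np.zeros((600,min(800,L.shape[1]+300),3),np.uint8)
cv[:488,-300:]=Rr;cv[:,:L.shape[1]]=L[:,:cv.shape[1]];cv2.imwrite("pics/endc.png",cv)
```

```text
[ 0.61727722 -0.05348065  0.27084198]
[188   0] [420 265]
```

View pics/endc.png

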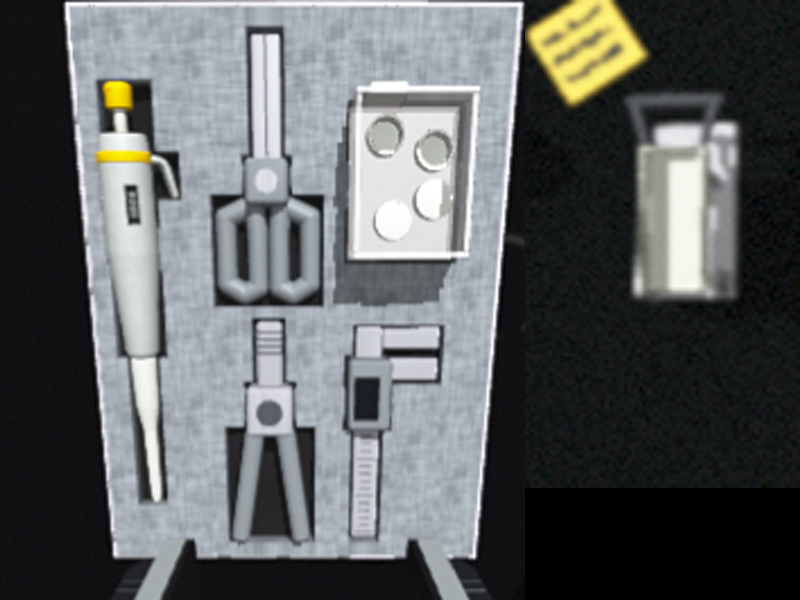

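The final view shows all four tools and the box (4 caps) seated in their pockets, and the tray is level and empty. I'm handing in.

```bash
python3 -c "
from bench import ctrl
print(ctrl.hand_in())"
```

```text
the job is handed in; nothing more can be done
None
```

I handed the job in at about 52 s: the tray was tipped and lowered level again, the box with its 4 caps and all four tools were pressed into their pockets, and the tape and timer were not touched; the hand-in gave no verdict.

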